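# Find the soft machine foot with the spring-pin tester

### The arm

A 6-joint arm with a two-finger parallel gripper is mounted at the origin on the work surface. World frame = base frame: x ahead of the robot, y to its left, z up, the work surface at z = 0. Lengths are in mm, angles in rad, forces in N, time in s.
With the tool pointing down it reaches from about 300 to 775 mm from the base axis. Payload 14.6 kg.
Tool frame: the origin (TCP) lies between the finger pads; the fingertips stand 8 mm ahead of it and the grasp point (between the pads) lies 11 mm behind it; y points along the fingers, x is the direction in which the jaws open and shut, and the axes are right-handed (so a half turn about y gives the same grasp; the last joint's range is limited). The gripper opens to 94 mm and grips with 3 to 60 N. Pads are 16 mm wide; open, the fingers measure 119 mm over their backs; the gripper's body (75 mm by 177 mm) begins 78 mm behind the grasp point.
Start: joints at [1.187, 0.3, 1.521, -0, 1.321, -0.067], TCP at [171.337, 522.621, 213.446] pointing down, gripper open.
Joint ranges: [-3.03, 3.03], [-0.79, 2.21], [0.23, 2.52], [-1.04, 4.18], [0, 3.07], [-2.55, 2.55]. Speed limits (rad/s): [2.22, 2.22, 2.57, 3.14, 3.14, 3.14].

### API

Orientations are given as [roll, pitch, yaw] about the fixed x, y, z axes, in that order (R = Rz(yaw) Ry(pitch) Rx(roll)).
In Python, from cell import read_state, imaging, order gives the robot as it stands. The module is installed in compiled form; this text tells all that it offers.
- The arm moves only by the shell command python3 -m handwheel 'ROWS' [FORCE]. ROWS is JSON, a list that holds one entry, the list of rows, each a list of 7 numbers: the shift along the tool's x, y, z in mm, then the turn, a rotation vector about the tool's x, y, z in degrees, then the opening, from -1 (shut) to 1 (fully open), so that 0 is half open. A call has 1 to 5 rows; each row is the pose to reach, as a shift and turn from the pose measured when the call began, along the tool's axes at that moment; what a row does not reach only later rows make up. A row lasts 1/12 s, in which the tool goes at most 41.7 mm and 7.16 degrees, less where a joint would pass 70% of its speed; a pose out of reach is approached as far as the arm can. A call with a gripper value outside its range is refused whole. The fingers move at their own pace and stop on an object; FORCE is the grip in N (left out, the last holds). Time passes only in rows, so rows that repeat a pose let the fingers close. It gives the time, the measured TCP pose, the force and the opening at its end, in the units of the state.
- read_state(): the state, without advancing time (a new reading comes with each control period).
- imaging.camera(name): name is "side" or "top" or "wrist"; returns (picture, depth): 420x560x3 uint8, red, green, blue; 420x560 float32, mm along the optical axis (not along the pixel's ray), 0 where there is no reading.
- imaging.get_calibration(name): a dict with "mtx" (3x3 intrinsics, pixels), "dist" ([k1, k2, p1, p2, k3] as OpenCV has them; the pictures are not rectified), "world_from_camera" (4x4, takes a point from camera to world coordinates); the wrist camera has in their place "hand_eye" (4x4, takes a point from camera to tool coordinates, whose origin is the TCP and whose axes are the tool frame's). Camera axes: x right, y down, z forward; pixel columns grow to the right and rows downward; lengths in mm; the calibration is good to about 2 mm. A picture is of the moment at which its call begins: read the wrist's pose just before it. get_calibration takes no time and is no camera call.
- order.sign_off(): hands the job in, once; it reports no verdict.
The state is a dict: "clock": time; "joints": joint angles; "qd": joint speeds; "effort": joint torques, N m; "eef_pos": TCP position; "eef_rot": TCP orientation; "wrist_force": force on the tool from outside, world axes, zero at the start; "moment": the same for the moment, N m; "finger_gap": finger opening in mm.
Only numpy, scipy, OpenCV 4.12 (cv2) and the standard library are available. Lean on these libraries where they do the work, as an engineer would, in place of code of your own. Each camera call takes 0.05 s, during which the arm holds its last target.

### The job

One of the three rubber-cored machine feet on the steel plate has gone soft: take the spring-pin tester from its stand and press its pin upright into the middle of the rubber of all three, from the left end of the plate to the right (your left, facing them), each for a moment with about 7 newtons and never more than 12. Then stand the tester back on its stand and put the foot whose rubber gives most into the scrap tray. Leave the two sound feet standing where they are and do not disturb the other things on the bench.

Things in the scene. Friction and masses are not known exactly. Their poses are not given: they have to be found in the camera images.
- tester_grip (a point): centre of the square black grip (26 x 26 x 55 mm) of a loose 0.28 kg spring-pin tester standing on the stand; x, y square to the grip's flats, z up. Below the grip: 18 mm shaft, 32 mm long, round steel flange 52 mm wide, 8 mm thick, then the 8 mm pin. The flange's underside is 67.5 mm and the pin's tip 79.5 mm below the point
- tester_tip (a point): tip of the tester's pin at rest (fully out, 12 mm below the flange), fixed to the tester's body, on its axis
- pin (a joint): how far the tester's pin is pushed in, m: 0 fully out, up to 0.011; its spring takes 3 N per mm. A brass disc moving with the pin shows it on the shaft against rings 4 mm apart. Pressed on a foot, the tester's descent after first contact is the pin's travel plus the sinking of the rubber
- foot_a_mid (a point): one of three look-alike machine feet, in any order on the plate: steel cup 56 mm across, 40 mm high, loose, 0.28 kg; its top is a 36 mm disc of black rubber, 0.5 mm proud of a 9 mm steel rim. Point: the foot's centre, 20 mm above its underside; z up. Under the pin, sound rubber gives 0.14 mm per N and springs back; soft rubber yields above 4 N, gives 5 to 6 mm at 7 N and stays dented
- foot_b_mid (a point): another of the three look-alike feet, as foot_a; point at its centre, 20 mm above its underside
- foot_c_mid (a point): another of the three look-alike feet, as foot_a; point at its centre, 20 mm above its underside
- foot_a_top (a point): centre of the top of foot_a's rubber, 20.5 mm above foot_a_mid; it sinks with the rubber. No foot is dented at the start: which is soft cannot be seen
- foot_b_top (a point): centre of the top of foot_b's rubber, 20.5 mm above foot_b_mid; it sinks with the rubber. No foot is dented at the start: which is soft cannot be seen
- foot_c_top (a point): centre of the top of foot_c's rubber, 20.5 mm above foot_c_mid; it sinks with the rubber. No foot is dented at the start: which is soft cannot be seen
- plate: dark steel plate fixed to the bench, 130 mm (x) by 340 mm (y), 6 mm thick, on which the feet stand in a row along its y, about 120 mm apart; origin under its centre; its +y end is the robot's left end
- stand_top (a point): wooden stand fixed to the bench, 85 x 85 x 30 mm, with a 30 mm wide, 22 mm deep hole in its top: the tester's pin hangs in the hole and its flange rests on the top. Point: centre of the top face (the hole's mouth)
- scrap: open steel scrap tray fixed to the bench, outside 170 mm (x) by 150 mm (y), 32 mm high, walls and floor 4 mm; origin under its centre
- nut: bystander: dark steel hex nut, 30 mm across flats, 16 mm high, lying on the plate between two feet; origin under its centre
- collar: bystander: brass collar ring, 32 mm outside, 12 mm high, lying on the plate between two feet; origin under its centre
- hammer: bystander: hammer lying on the bench beyond the plate
- wrench: bystander: wrench lying on the bench beyond the plate
- bar: bystander: dark steel bar 160 x 30 x 20 mm lying on the bench near the robot; origin under its centre
- grease: bystander: closed grey tin, 64 mm wide, 60 mm high, on the bench near the robot; origin under its centre
- brush: bystander: brush lying on the bench beyond the plate
There are look-alikes about, which are no part of the job. Leave any brown look-alike of the scrap alone. What is shaped like the part that bears tester_grip but blue is not meant.

How it is judged (in metres and radians):
On the way, in this order (a step that is already met when the one before it is completed fails the run):
1. the left foot has the tester's pin pressed into its rubber, the tester upright (within 0.2 rad), with at least 5 N for 0.2 s (((y of foot_a_mid in the frame of plate between 0.06 and 0.18 m and contact force between tester and foot_a above 5 N and horizontal distance between tester_tip and foot_a_mid below 0.014 m and angle between tester_grip's own z axis and vertical below 0.2 rad) or (y of foot_b_mid in the frame of plate between 0.06 and 0.18 m and contact force between tester and foot_b above 5 N and horizontal distance between tester_tip and foot_b_mid below 0.014 m and angle between tester_grip's own z axis and vertical below 0.2 rad) or (y of foot_c_mid in the frame of plate between 0.06 and 0.18 m and contact force between tester and foot_c above 5 N and horizontal distance between tester_tip and foot_c_mid below 0.014 m and angle between tester_grip's own z axis and vertical below 0.2 rad))), for 0.2 s.
2. the middle foot has the tester's pin pressed into its rubber, the tester upright (within 0.2 rad), with at least 5 N for 0.2 s (((y of foot_a_mid in the frame of plate between -0.06 and 0.06 m and contact force between tester and foot_a above 5 N and horizontal distance between tester_tip and foot_a_mid below 0.014 m and angle between tester_grip's own z axis and vertical below 0.2 rad) or (y of foot_b_mid in the frame of plate between -0.06 and 0.06 m and contact force between tester and foot_b above 5 N and horizontal distance between tester_tip and foot_b_mid below 0.014 m and angle between tester_grip's own z axis and vertical below 0.2 rad) or (y of foot_c_mid in the frame of plate between -0.06 and 0.06 m and contact force between tester and foot_c above 5 N and horizontal distance between tester_tip and foot_c_mid below 0.014 m and angle between tester_grip's own z axis and vertical below 0.2 rad))), for 0.2 s.
3. the right foot has the tester's pin pressed into its rubber, the tester upright (within 0.2 rad), with at least 5 N for 0.2 s (((y of foot_a_mid in the frame of plate between -0.18 and -0.06 m and contact force between tester and foot_a above 5 N and horizontal distance between tester_tip and foot_a_mid below 0.014 m and angle between tester_grip's own z axis and vertical below 0.2 rad) or (y of foot_b_mid in the frame of plate between -0.18 and -0.06 m and contact force between tester and foot_b above 5 N and horizontal distance between tester_tip and foot_b_mid below 0.014 m and angle between tester_grip's own z axis and vertical below 0.2 rad) or (y of foot_c_mid in the frame of plate between -0.18 and -0.06 m and contact force between tester and foot_c above 5 N and horizontal distance between tester_tip and foot_c_mid below 0.014 m and angle between tester_grip's own z axis and vertical below 0.2 rad))), for 0.2 s.
At the end, for the whole second after the job is handed in: the soft foot, its rubber dented 1 mm or more by the test, at rest in the scrap tray (centre within 70/60 mm of its middle in x/y); tester at rest on the stand, pin in the hole (13 mm), flange on top (4.5 mm), tilt < 0.08 rad; the other two feet upright (0.1 rad), moved < 20 mm (((x of foot_a_mid in the frame of scrap between -0.07 and 0.07 m and y of foot_a_mid in the frame of scrap between -0.06 and 0.06 m and z of foot_a_mid in the frame of scrap below 0.045 m and linear speed of foot_a below 0.02 m/s and z of foot_a_top in the frame of foot_a_mid below 0.0195 m and distance of each of foot_b_mid, foot_c_mid from where it was at the start of the episode below 0.02 m and angle between each of foot_b_mid, foot_c_mid's own z axis and vertical below 0.1 rad) or (x of foot_b_mid in the frame of scrap between -0.07 and 0.07 m and y of foot_b_mid in the frame of scrap between -0.06 and 0.06 m and z of foot_b_mid in the frame of scrap below 0.045 m and linear speed of foot_b below 0.02 m/s and z of foot_b_top in the frame of foot_b_mid below 0.0195 m and distance of each of foot_a_mid, foot_c_mid from where it was at the start of the episode below 0.02 m and angle between each of foot_a_mid, foot_c_mid's own z axis and vertical below 0.1 rad) or (x of foot_c_mid in the frame of scrap between -0.07 and 0.07 m and y of foot_c_mid in the frame of scrap between -0.06 and 0.06 m and z of foot_c_mid in the frame of scrap below 0.045 m and linear speed of foot_c below 0.02 m/s and z of foot_c_top in the frame of foot_c_mid below 0.0195 m and distance of each of foot_a_mid, foot_b_mid from where it was at the start of the episode below 0.02 m and angle between each of foot_a_mid, foot_b_mid's own z axis and vertical below 0.1 rad)) and horizontal distance between tester_tip and stand_top below 0.013 m and z of tester_grip in the frame of stand_top between 0.063 and 0.072 m and angle between tester_grip's own z axis and vertical below 0.08 rad and linear speed of tester below 0.02 m/s); the robot touches nothing.
It fails at once if the tester is pressed on a foot with more than 14 N (contact force between tester and foot_a above 14 N or contact force between tester and foot_b above 14 N or contact force between tester and foot_c above 14 N).
It fails at once if another thing on the bench is moved more than 40 mm (distance of any of nut, collar, hammer, wrench, bar, grease, brush from where it was at the start of the episode above 0.04 m).
It also fails if it takes over 72 s, if anything falls off the work surface, if the arm or the gripper's body presses on something with over 40 N, if the wrist force passes 120 N, or if a joint passes its speed limit or range.

## Working session

There is one attempt and no reset: what is moved stays moved. The work goes in short steps, Python scripts to look and compute and a shell command to move; the robot and the scene stay as the last step left them, time stands still between calls to the robot, and variables do not carry over. Pictures are saved under pics/ and viewed, and the job is handed in when it is done.

```bash
mkdir -p pics
python3 - <<'E'
from cell import read_state, imaging
import cv2,numpy as np
s=read_state()
for k,v in s.items(): print(k,v)
for n in ["top","side"]:
    p,d=imaging.camera(n); np.savez(f"pics/{n}0.npz",p=p,d=d)
    cv2.imwrite(f"pics/{n}0.png",cv2.resize(p[:,:,::-1],(800,600)))
    print(n,imaging.get_calibration(n))
print(imaging.get_calibration("wrist"))
E
```

```text
clock 0.0
joints [ 1.18740138e+00  3.00479372e-01  1.52161442e+00 -5.82146135e-05
  1.32070773e+00 -6.65818722e-02]
qd [ 2.78399736e-03 -2.37896234e-04  6.90061312e-04  2.12510486e-05
 -2.08492100e-04  1.45223491e-03]
effort [ 1.60855368e-03 -5.31804156e+01 -3.52741027e+01  7.08844280e-02
  2.42916163e-02 -1.35237083e-04]
eef_pos [171.25282001 522.37411724 212.86769262]
eef_rot [-1.57077216e+00  1.20993921e-03  1.25399771e+00]
wrist_force [-0.68815567 -0.34100679 -0.17621016]
moment [ 0.03675773  0.00075979 -0.02209535]
finger_gap 94.08278254840843
top {'mtx': array([[537.754185  ,   0.        , 282.43653177],
       [  0.        , 537.754185  , 207.62800194],
       [  0.        ,   0.        ,   1.        ]]), 'dist': array([-0.12938402,  0.        ,  0.        ,  0.        ,  0.        ]), 'world_from_camera': array([[ 1.39271856e-02, -9.86902071e-01,  1.60718188e-01,
         2.81416184e+02],
       [-9.99878936e-01, -1.26303651e-02,  9.08774602e-03,
        -3.22791087e+01],
       [-6.93878598e-03, -1.60825297e-01, -9.86958498e-01,
         1.46107526e+03],
       [ 0.00000000e
[... 578 characters left out ...]
05282792e+03],
       [ 0.00000000e+00,  0.00000000e+00,  0.00000000e+00,
         1.00000000e+00]])}
{'mtx': array([[318.89482026,   0.        , 286.94077275],
       [  0.        , 318.89482026, 213.01382425],
       [  0.        ,   0.        ,   1.        ]]), 'dist': array([-0.07177642,  0.        ,  0.        ,  0.        ,  0.        ]), 'hand_eye': array([[ 9.99999116e-01, -1.12619843e-04, -1.32496374e-03,
        -3.16228968e-01],
       [ 1.26469142e-03, -2.27282566e-01,  9.73828032e-01,
        -1.70866736e+02],
       [-4.10813519e-04, -9.73828847e-01, -2.27282223e-01,
         6.48111845e+01],
       [ 0.00000000e+00,  0.00000000e+00,  0.00000000e+00,
         1.00000000e+00]])}
```

View pics/top0.png

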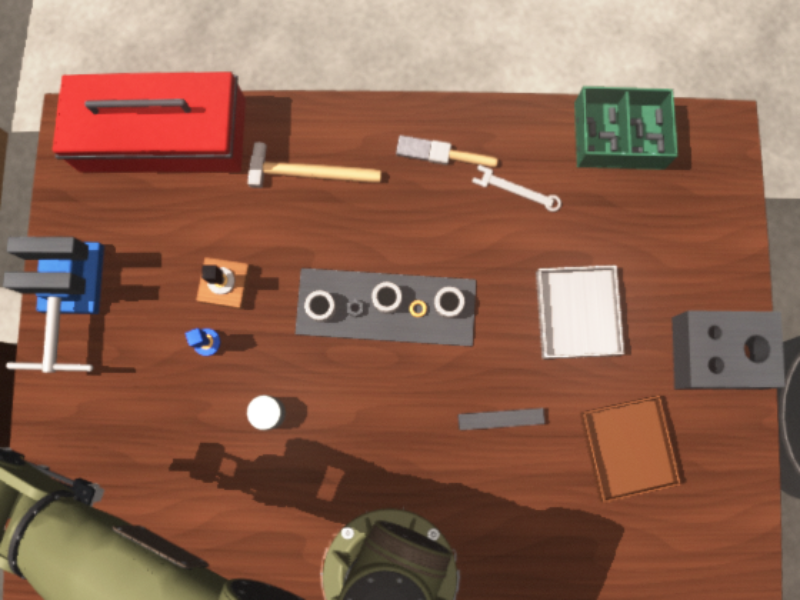

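View pics/side0.png

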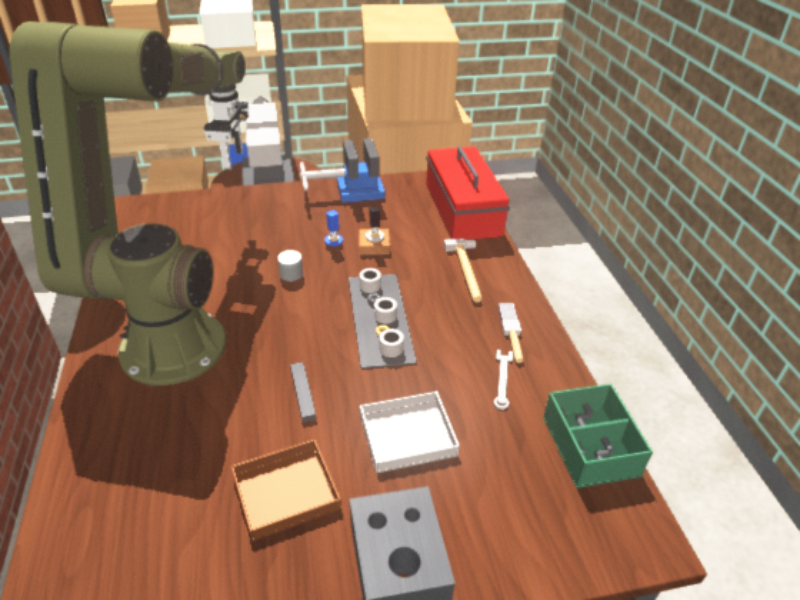

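```bash
cat > h.py <<'E'
import numpy as np,cv2
from cell import imaging,read_state
from scipy.spatial.transform import Rotation as R
def pose():
    s=read_state(); T=np.eye(4); T[:3,:3]=R.from_euler('xyz',s['eef_rot']).as_matrix(); T[:3,3]=s['eef_pos']; return T
def ray(name,uv,T=None):
    c=imaging.get_calibration(name)
    W=c['world_from_camera'] if name!='wrist' else T@c['hand_eye']
    uv=np.asarray(uv,float).reshape(-1,1,2)
    n=cv2.undistortPoints(uv,c['mtx'],c['dist'])[:,0]
    d=np.c_[n,np.ones(len(n))]@W[:3,:3].T
    return W[:3,3],d
def onplane(name,uv,z,T=None):
    o,d=ray(name,uv,T); t=(z-o[2])/d[:,2]; return o+d*t[:,None]
def proj(name,P,T=None):
    c=imaging.get_calibration(name)
    W=c['world_from_camera'] if name!='wrist' else T@c['hand_eye']
    M=np.linalg.inv(W); rv=cv2.Rodrigues(M[:3,:3])[0]
    return cv2.projectPoints(np.asarray(P,float).reshape(-1,1,3),rv,M[:3,3],c['mtx'],c['dist'])[0][:,0]
def tool(T,P): # world point -> tool coords
    return np.linalg.inv(T)[:3]@np.r_[P,1]
E
python3 - <<'E'
from h import *
z=np.load("pics/top0.npz");p=z['p'];d=z['d']
hsv=cv2.cvtColor(p,cv2.COLOR_RGB2HSV)
def cont(m,mn=15): 
    return [c for c in cv2.findContours(m.astype(np.uint8),cv2.RETR_CCOMP,cv2.CHAIN_APPROX_NONE)[0] if cv2.contourArea(c)>mn]
# plate region feet bright
white=(hsv[:,:,1]<60)&(hsv[:,:,2]>150)
for c in cont(white,60):
    (x,y),w,a=cv2.minAreaRect(c); 
    print("white",round(x,1),round(y,1),np.round(w,1),round(a,1),np.round(onplane('top',[(x,y)],46)[0],1), d[int(y),int(x)])
dark=(hsv[:,:,2]<110)&(hsv[:,:,1]<80)
for c in cont(dark,60):
    (x,y),w,a=cv2.minAreaRect(c); 
    if y<330: print("dark",round(x,1),round(y,1),np.round(w,1),round(a,1),np.round(onplane('top',[(x,y)],6)[0],1))
c=cv2.resize(p[165:265,120:360],(800,333),interpolation=cv2.INTER_CUBIC)
cv2.imwrite("pics/crop1.png",c[:,:,::-1])
E
```

```text
white 184.0 288.5 [23. 22.] 90.0 [293.5 236.1  46. ] 1391.1265
white 32.7 234.0 [51.9 59. ] 88.0 [430.  662.7  46. ] 1391.0254
white 223.0 213.0 [20. 20.] 90.0 [495.3 139.1  46. ] 1433.4401
white 223.0 213.0 [14.1 14.1] 45.0 [495.3 139.1  46. ] 1433.4401
white 7.0 220.0 [38. 14.] 90.0 [467.4 742.4  46. ] 2239.8103
white 314.0 210.5 [21. 20.] 90.0 [ 505.2 -103.4   46. ] 1425.7169
white 313.8 210.8 [14.8 14.1] 45.0 [ 504.5 -102.8   46. ] 1432.4799
white 270.0 207.0 [20. 20.] 90.0 [513.1  13.9  46. ] 1434.1847
white 270.3 207.3 [14.8 14.1] 45.0 [512.5  13.3  46. ] 1434.1847
white 155.6 197.4 [14.2 18.4] 39.8 [535.6 323.4  46. ] 1409.6796
white 405.8 217.7 [63.5 56.8] 85.7 [ 488.9 -349.3   46. ] 1474.4836
white 403.5 188.9 [ 3.5 51.1] 86.4 [ 567.1 -344.8   46. ] 1462.6483
white 362.0 132.6 [63.5 13. ] 21.8 [ 723.  -234.3   46. ] 1507.6907
white 178.0 119.5 [19.  8.] 90.0 [755.2 273.2  46. ] 1497.823
white 296.2 103.9 [36.8 14. ] 9.5 [802.9 -53.2  46. ] 1511.5955
white 283.5 69.0 [138. 551.] 90.0 [906.4 -16.7  46. ] 1546.5387
dark 501.1 255.4 [12.5 14.1] 5.7 [ 392.6 -623.8    6. ]
dark 529.5 243.9 [21.5 19.3] 71.6 [ 425.  -708.1    6. ]
dark 500.5 232.0 [11. 12.] 0.0 [ 457.6 -625.1    6. ]
dark 515.0 287.5 [139.  88.] 90.0 [ 304.4 -660.4    6. ]
dark 223.0 213.0 [12. 12.] 90.0 [501.3 144.    6. ]
dark 314.0 211.0 [12. 12.] 90.0 [ 510.1 -105.5    6. ]
dark 242.1 218.4 [29.  22.3] 16.4 [487.1  91.2   6. ]
dark 325.7 214.5 [14.  22.2] 22.8 [ 500.8 -137.6    6. ]
dark 270.0 207.0 [12. 12.] 90.0 [519.7  15.3   6. ]
dark 281.7 211.1 [13.6 22.9] 22.8 [508.8 -17.1   6. ]
dark 32.0 198.0 [54. 14.] -0.0 [537.  693.7   6. ]
dark 146.0 190.5 [9. 8.] 90.0 [561.8 361.7   6. ]
dark 32.3 178.2 [16.3 56.7] 78.2 [594.4 698.2   6. ]
dark 452.8 93.8 [33.  13.3] 36.3 [ 858.2 -506.8    6. ]
dark 429.4 104.6 [81.1 44.6] 29.2 [ 823.  -436.3    6. ]
dark 439.0 83.5 [43. 58.] 90.0 [ 888.7 -467.6    6. ]
```

View pics/crop1.png

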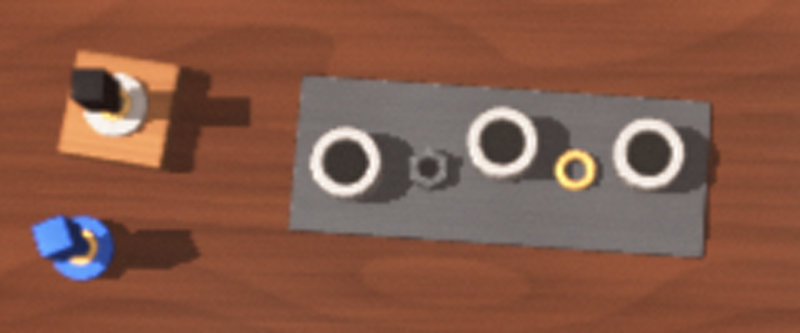

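Run:
```python
from h import *
print(onplane('top',[(155.4,195.9)],38),onplane('top',[(148,191)],125))
T=pose()
print(np.round(tool(T,[545,325,240])-0,1), R.from_matrix(T[:3,:3]).as_euler('xyz',degrees=True))
def corners(px,z): return np.round(onplane('top',[(120+a/3.333,165+b/3.333) for a,b in px],z),1)
print("plate",corners([(302,76),(711,101),(703,256),(291,229)],6))
print("stand",corners([(78,50),(180,65),(164,168),(60,152)],30))
print(np.round(onplane('top',[(540*.7,268*.7),(617*.7,266*.7),(624*.7,354*.7),(544*.7,357*.7)],32),1))
```

```text
[[541.00241905 326.22546074  38.        ]] [[537.64671938 324.23507713 125.        ]]
[ -71.2  -27.  -416.6] [-8.99970041e+01  6.00152883e-02  7.18473620e+01]
plate [[ 571.4  180.7    6. ]
 [ 554.5 -158.5    6. ]
 [ 426.  -151.9    6. ]
 [ 443.6  185.2    6. ]]
stand [[586.5 364.2  30. ]
 [574.7 278.3  30. ]
 [489.2 287.4  30. ]
 [501.2 374.3  30. ]]
[[ 572.6 -278.    32. ]
 [ 578.7 -426.8   32. ]
 [ 410.1 -435.2   32. ]
 [ 403.2 -283.2   32. ]]
```

```bash
python3 -m handwheel '[[[-35,-14,-205,0,0,0,0.2],[-35,-14,-205,0,0,0,0.2],[-35,-14,-205,0,0,0,0.2],[-35,-14,-205,0,0,0,0.2],[-35,-14,-205,0,0,0,0.2]]]' 40; python3 -m handwheel '[[[-36,-14,-205,0,0,0,0.2],[-36,-14,-205,0,0,0,0.2],[-36,-14,-205,0,0,0,0.2],[-36,-14,-205,0,0,0,0.2],[-36,-14,-205,0,0,0,0.2]]]'
python3 -m handwheel '[[[0,0,0,0,0,0,0.2]]]'
python3 - <<'E'
from h import *
T=pose(); print(np.round(T,3), np.round(tool(T,[539,325,86]),1),read_state()['qd'].max())
p,d=imaging.camera('wrist'); np.savez('pics/w1.npz',p=p,d=d,T=T)
cv2.imwrite('pics/w1.png',p[:,:,::-1])
E
```

```text
clock: 0.52
eef_pos: [356.5, 424.0, 226.9]
eef_rot: [-1.571, 0.001, 1.254]
wrist_force: [0.1, 0.9, 1.0]
finger_gap: 64.2
clock: 0.93
eef_pos: [539.8, 325.6, 240.6]
eef_rot: [-1.57, 0.002, 1.254]
wrist_force: [0.2, 0.7, -0.1]
finger_gap: 56.2
clock: 1.02
eef_pos: [544.4, 321.6, 239.9]
eef_rot: [-1.571, 0.003, 1.249]
wrist_force: [-1.0, -0.1, -0.5]
finger_gap: 56.2
[[ 3.16000e-01 -1.00000e-03 -9.49000e-01  5.44368e+02]
 [ 9.49000e-01 -2.00000e-03  3.16000e-01  3.21644e+02]
 [-3.00000e-03 -1.00000e+00  0.00000e+00  2.39905e+02]
 [ 0.00000e+00  0.00000e+00  0.00000e+00  1.00000e+00]] [  1.9 153.9   6.1] 0.06139955686468238
```

View pics/w1.png

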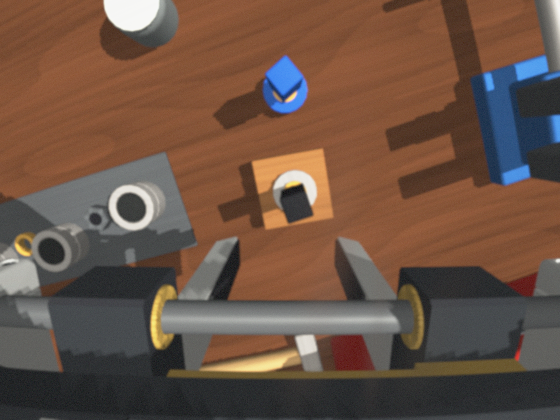

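Run:
```python
from h import *
z=np.load('pics/w1.npz');p=z['p'];T=z['T']
c=cv2.resize(p[150:240,240:350],(770,630)[:2],interpolation=cv2.INTER_CUBIC)[:600]
cv2.imwrite('pics/w1c.png',c[:,:,::-1])
g=p.max(2)
m=(g<60); m[:, :270]=0; m[:,325:]=0; m[:170]=0; m[228:]=0
n,l,s,ce=cv2.connectedComponentsWithStats(m.astype(np.uint8)); print(s,ce)
i=1+s[1:,4].argmax(); pts=np.argwhere(l==i)[:,::-1].astype(np.float32)
r=cv2.minAreaRect(pts);print(r, cv2.boxPoints(r))
print(onplane('wrist',cv2.boxPoints(r),125,T))
```

```text
[[     0      0    560    420 234594]
 [   281    185     29     37    605]
 [   310    214      1      1      1]] [[279.46301696 209.51781375]
 [293.79008264 202.58512397]
 [310.         214.        ]]
((294.50750732421875, 202.95216369628906), (31.66312026977539, 24.559494018554688), 72.34988403320312) [[278.00565 191.58913]
 [301.40903 184.1426 ]
 [311.00937 214.3152 ]
 [287.606   221.76173]]
[[524.3491797  318.72375354 125.        ]
 [524.57900441 340.93715781 125.        ]
 [553.98451366 340.75215233 125.        ]
 [553.90900466 318.05443732 125.        ]]
```

View pics/w1c.png

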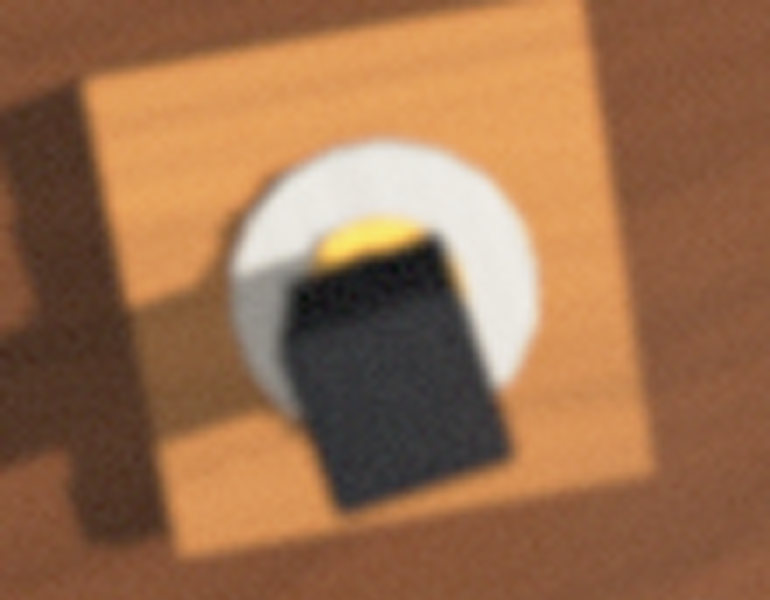

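Run:
```python
from h import *
z=np.load('pics/w1.npz');T=z['T']
q=np.array([(283,335),(458,290),(513,458),(345,510)])/7+[240,150]
P=onplane('wrist',q,125,T); print(P,P.mean(0))
for i in range(4):
    e=P[(i+1)%4]-P[i]; print(np.linalg.norm(e), np.degrees(np.arctan2(e[1],e[0])))
q=np.array([(385,292)])/7+[240,150]
print('flange',onplane('wrist',q,38,T))
q=np.array([(80,78),(585,0),(655,470),(180,556)])/7+[240,150]
P=onplane('wrist',q,30,T);print(P,P.mean(0))
for i in range(4):
    e=P[(i+1)%4]-P[i]; print(np.linalg.norm(e), np.degrees(np.arctan2(e[1],e[0])))
```

```text
[[530.51084437 318.95749418 125.        ]
 [532.05297201 342.35401485 125.        ]
 [555.65367608 342.42836107 125.        ]
 [555.39576693 319.20049329 125.        ]] [543.40331485 330.73509085 125.        ]
23.447288473706024 86.22893579832926
23.60082117881022 0.18049083942187913
23.229299578464587 -90.63615389664757
24.886108962536984 -179.440529475825
flange [[543.43795534 330.58280124  38.        ]]
[[493.56925199 292.7734725   30.        ]
 [508.13378864 377.68177708  30.        ]
 [589.78196252 365.56405662  30.        ]
 [578.2640847  281.10276466  30.        ]] [542.43727196 329.28051772  30.        ]
86.14839473277024 80.26663498205674
82.54249479730449 -8.441865521015476
85.24301349213565 -97.76545167073981
85.49514669861288 172.15421379359796
```

```bash
python3 -m handwheel '[[[6,40,4,0,-17,0,0.2],[6,40,4,0,-17,0,0.2],[6,40,4,0,-17,0,0.2],[6,40,4,0,-17,0,0.2],[6,40,4,0,-17,0,0.2]]]'
python3 -m handwheel '[[[0,0,0,0,0,0,0.2],[0,0,0,0,0,0,0.2]]]'
python3 - <<'E'
from h import *
T=pose(); print(np.round(T,3), read_state()['qd'])
p,d=imaging.camera('wrist'); np.savez('pics/w2.npz',p=p,d=d,T=T)
c=cv2.resize(p[150:260,240:350],(660,660),interpolation=cv2.INTER_CUBIC)[:600]
cv2.imwrite('pics/w2c.png',c[:,:,::-1])
E
```

```text
clock: 1.48
eef_pos: [539.6, 330.6, 199.6]
eef_rot: [-1.569, 0.002, 1.546]
wrist_force: [0.5, -0.9, 0.8]
finger_gap: 56.5
clock: 1.65
eef_pos: [539.3, 331.0, 200.0]
eef_rot: [-1.569, 0.002, 1.545]
wrist_force: [-0.3, -0.0, 1.1]
finger_gap: 56.6
[[ 2.60000e-02 -2.00000e-03 -1.00000e+00  5.39280e+02]
 [ 1.00000e+00 -2.00000e-03  2.60000e-02  3.30983e+02]
 [-2.00000e-03 -1.00000e+00  2.00000e-03  1.99980e+02]
 [ 0.00000e+00  0.00000e+00  0.00000e+00  1.00000e+00]] [-0.00534358  0.00180065  0.00012208 -0.00134411  0.00342075 -0.0102372 ]
```

View pics/w2c.png

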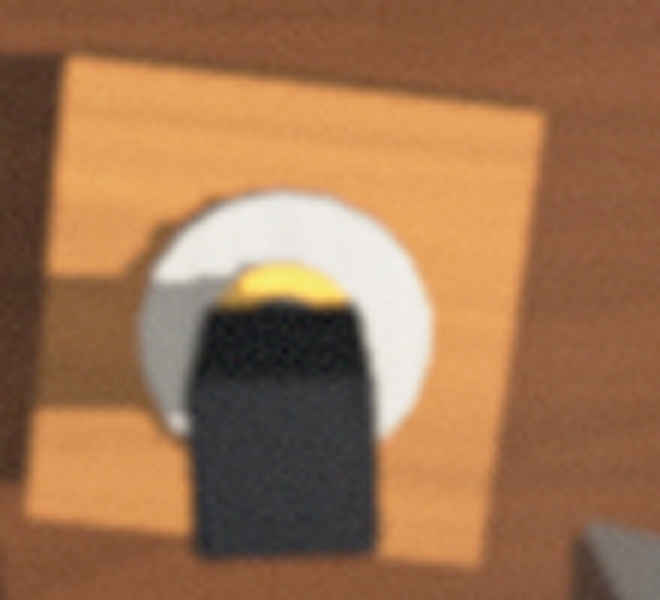

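Run:
```python
from h import *
z=np.load('pics/w2.npz');T=z['T']
def f(q,zz):
    P=onplane('wrist',np.array(q)/6+[240,150],zz,T); print(np.round(P,1).tolist(),P.mean(0)); 
    for i in range(len(q)):
        e=P[(i+1)%len(q)]-P[i]; print(round(np.linalg.norm(e),1), round(np.degrees(np.arctan2(e[1],e[0])),1),end=' ')
    print()
f([(188,385),(373,380),(377,550),(197,557)],125)
f([(286,332)],38)
f([(65,57),(545,112),(482,567),(26,518)],30)
```

```text
[[532.1, 317.8, 125.0], [532.1, 342.3, 125.0], [555.6, 342.4, 125.0], [556.0, 318.1, 125.0]] [543.93049912 330.169682   125.        ]
24.4 90.1 23.5 0.4 24.3 -89.1 23.9 -179.3 
[[543.2, 330.4, 38.0]] [543.20618177 330.43227073  38.        ]
0.0 0.0 
[[494.3, 292.7, 30.0], [506.2, 377.4, 30.0], [590.7, 365.9, 30.0], [579.0, 281.0, 30.0]] [542.52563245 329.25147489  30.        ]
85.6 82.0 85.3 -7.7 85.7 -97.9 85.5 172.2
```

```bash
python3 -m handwheel '[[[-1,40,-3.5,0,-1.8,0,0.2],[-1,80,-3.5,0,-1.8,0,0.2],[-1,105,-3.5,0,-1.8,0,0.2],[-1,113,-3.5,0,-1.8,0,0.2],[-1,113,-3.5,0,-1.8,0,0.2]]]'
python3 -m handwheel '[[[0,0,0,0,0,0,0.2],[0,0,0,0,0,0,0.2]]]'
python3 - <<'E'
from h import *
p,d=imaging.camera('wrist')
cv2.imwrite('pics/w3.png',p[:,:,::-1])
E
```

```text
clock: 2.12
eef_pos: [542.0, 329.2, 85.3]
eef_rot: [-1.566, 0.003, 1.576]
wrist_force: [-0.3, -0.0, -0.5]
finger_gap: 56.3
clock: 2.28
eef_pos: [542.7, 329.7, 87.4]
eef_rot: [-1.569, 0.002, 1.576]
wrist_force: [-0.0, 0.2, -0.1]
finger_gap: 56.3
```

View pics/w3.png

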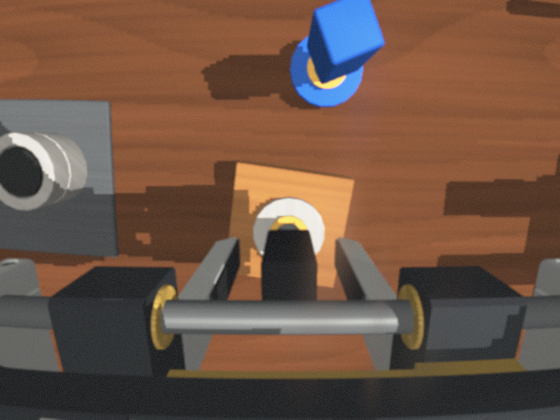

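```bash
python3 -m handwheel '[[[0,0,0,0,0,0,-0.6],[0,0,0,0,0,0,-0.6],[0,0,0,0,0,0,-0.6],[0,0,0,0,0,0,-0.6],[0,0,0,0,0,0,-0.6]]]' 45
python3 -m handwheel '[[[0,0,0,0,0,0,-0.6],[0,0,0,0,0,0,-0.6],[0,0,0,0,0,0,-0.6]]]'
python3 -m handwheel '[[[0,-30,0,0,0,0,-0.6],[0,-40,0,0,0,0,-0.6],[0,-40,0,0,0,0,-0.6],[0,-40,0,0,0,0,-0.6]]]'
python3 - <<'E'
from h import *
T=pose(); print(np.round(T,4))
for n in ('wrist','side'):
    p,d=imaging.camera(n); np.savez(f'pics/{n}4.npz',p=p,d=d,T=T)
    if n=='side': p=cv2.resize(p[125:205,200:320],(750,500),interpolation=cv2.INTER_CUBIC)
    cv2.imwrite(f'pics/{n}4.png',p[:,:,::-1])
E
```

```text
clock: 2.75
eef_pos: [542.8, 329.7, 87.6]
eef_rot: [-1.569, 0.002, 1.576]
wrist_force: [-0.6, 2.1, 1.1]
finger_gap: 26.8
clock: 3.0
eef_pos: [542.7, 329.7, 87.5]
eef_rot: [-1.569, 0.002, 1.576]
wrist_force: [-0.3, -1.1, -0.8]
finger_gap: 26.1
clock: 3.33
eef_pos: [542.9, 329.8, 127.4]
eef_rot: [-1.57, 0.002, 1.576]
wrist_force: [-0.5, 0.2, -3.2]
finger_gap: 26.2
[[-4.900000e-03 -1.300000e-03 -1.000000e+00  5.428839e+02]
 [ 1.000000e+00 -1.500000e-03 -4.900000e-03  3.298459e+02]
 [-1.500000e-03 -1.000000e+00  1.300000e-03  1.273707e+02]
 [ 0.000000e+00  0.000000e+00  0.000000e+00  1.000000e+00]]
```

View pics/wrist4.png

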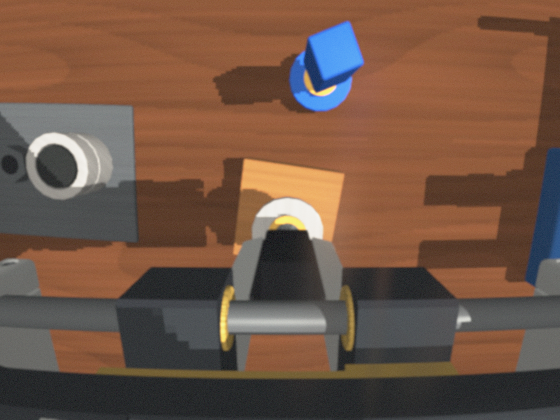

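View pics/side4.png

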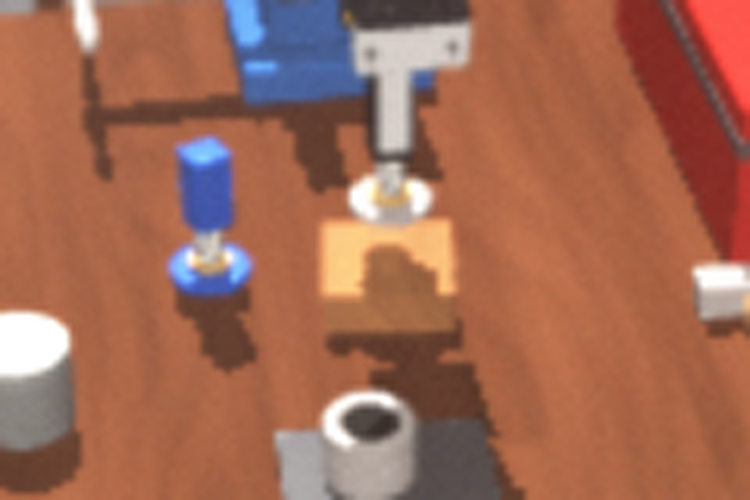

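```bash
cat >> h.py <<'E'
def feet(n,T=None,zz=46.25,p=None,show=True):
    if p is None: p,_=imaging.camera(n)
    hsv=cv2.cvtColor(p,cv2.COLOR_RGB2HSV)
    m=((hsv[:,:,1]<60)&(hsv[:,:,2]>130)).astype(np.uint8)
    cs,hi=cv2.findContours(m,cv2.RETR_CCOMP,cv2.CHAIN_APPROX_NONE)
    out=[]
    for c,h in zip(cs,hi[0]):
        if h[3]>=0 and cv2.contourArea(c)>60 and len(c)>=5:
            e=cv2.fitEllipse(c)
            if min(e[1])/max(e[1])>.6 and cv2.contourArea(c)/(np.pi/4*e[1][0]*e[1][1])>.85:
                P=onplane(n,c[:,0],zz,T); C,r=cv2.minEnclosingCircle(P[:,:2].astype(np.float32))
                out.append((np.round(e[0],1),np.round(C,1),round(r,1)))
                if show: print(n,*[str(v) for v in out[-1]])
    return p,out
E
python3 - <<'E'
from h import *
z=np.load('pics/wrist4.npz'); feet('wrist',z['T'],p=z['p'])
z=np.load('pics/w1.npz'); feet('wrist',z['T'],p=z['p'])
z=np.load('pics/side4.npz'); feet('side',p=z['p'])
z=np.load('pics/top0.npz'); feet('top',p=z['p'])
E
```

```text
wrist [ 55.9 166.7] [498.7 138.7] 19.9
wrist [ 50.9 250.7] [515.4  13.9] 21.8
wrist [130.9 207.1] [497.5 139.6] 19.2
side [282.8 393. ] [ 427.8 -647.4] 29.6
side [263.6 364.1] [ 395.9 -564.5] 19.2
side [288. 360.] [ 458.7 -564.3] 16.4
side [273.6 235.5] [ 510.1 -105. ] 19.1
side [269.8 213.1] [519.5  10.8] 23.0
top [223.1 213.1] [494.5 138.3] 20.7
top [314.1 210.7] [ 504.9 -104.1] 20.5
top [270.1 207.1] [512.7  13.6] 20.2
```

```bash
python3 -m handwheel '[[[0,-35,0,0,0,0,-0.6],[-30,-35,10,0,0,0,-0.6],[-70,-35,20,0,0,0,-0.6],[-110,-35,45,0,0,0,-0.6],[-110,-35,45,0,0,0,-0.6]]]'
python3 -m handwheel '[[[0,0,0,0,0,0,-0.6],[0,0,0,0,0,0,-0.6]]]'
python3 - <<'E'
from h import *
T=pose(); print(np.round(T,4)); p,o=feet('wrist',T)
cv2.imwrite('pics/w5.png',p[:,:,::-1])
E
```

```text
clock: 3.85
eef_pos: [494.8, 215.1, 159.7]
eef_rot: [-1.563, 0.005, 1.574]
wrist_force: [0.6, 0.2, -2.7]
finger_gap: 25.9
clock: 4.02
eef_pos: [494.6, 214.8, 159.1]
eef_rot: [-1.562, 0.005, 1.573]
wrist_force: [-0.1, 0.7, -2.3]
finger_gap: 25.8
[[-2.000000e-03 -9.000000e-03 -1.000000e+00  4.945832e+02]
 [ 1.000000e+00 -5.400000e-03 -2.000000e-03  2.147578e+02]
 [-5.400000e-03 -9.999000e-01  9.000000e-03  1.590558e+02]
 [ 0.000000e+00  0.000000e+00  0.000000e+00  1.000000e+00]]
wrist [ 79.9 233.6] [516.1  13.7] 20.7
wrist [206.  216.1] [498.3 138.8] 20.5
```

View pics/w5.png

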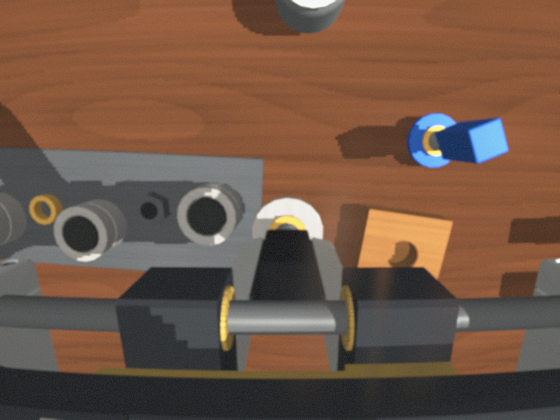

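```bash
python3 -m handwheel '[[[-40,0,-3,-0.5,0,0,-0.6],[-75.5,10,-3,-0.5,0,0,-0.6],[-75.5,30,-3,-0.5,0,0,-0.6],[-75.5,36,-3,-0.5,0,0,-0.6],[-75.5,36,-3,-0.5,0,0,-0.6]]]'
python3 -m handwheel '[[[0,0,0,0,0,0,-0.6],[0,0,0,0,0,0,-0.6],[0,0,0,0,0,0,-0.6]]]'
python3 - <<'E'
from h import *
T=pose(); print(np.round(T,4)); print(read_state()['wrist_force']); p,d=imaging.camera('side')
cv2.imwrite('pics/s6.png',cv2.resize(p[140:240,200:340],(784,560),interpolation=cv2.INTER_CUBIC)[:,:,::-1])
p,o=feet('wrist',T)
cv2.imwrite('pics/w6.png',p[:,:,::-1])
E
```

```text
clock: 4.48
eef_pos: [497.6, 140.5, 121.9]
eef_rot: [-1.568, 0.005, 1.574]
wrist_force: [0.5, -0.2, -3.1]
finger_gap: 26.0
clock: 4.73
eef_pos: [497.9, 141.4, 122.5]
eef_rot: [-1.569, 0.005, 1.575]
wrist_force: [-0.1, -0.4, -3.4]
finger_gap: 25.7
[[-4.400000e-03 -1.800000e-03 -1.000000e+00  4.979329e+02]
 [ 1.000000e+00 -5.200000e-03 -4.400000e-03  1.414333e+02]
 [-5.200000e-03 -1.000000e+00  1.800000e-03  1.225285e+02]
 [ 0.000000e+00  0.000000e+00  0.000000e+00  1.000000e+00]]
[-0.1481326  -0.43746804 -3.44489204]
wrist [134.6 241.4] [516.   13.5] 20.3
```

View pics/s6.png

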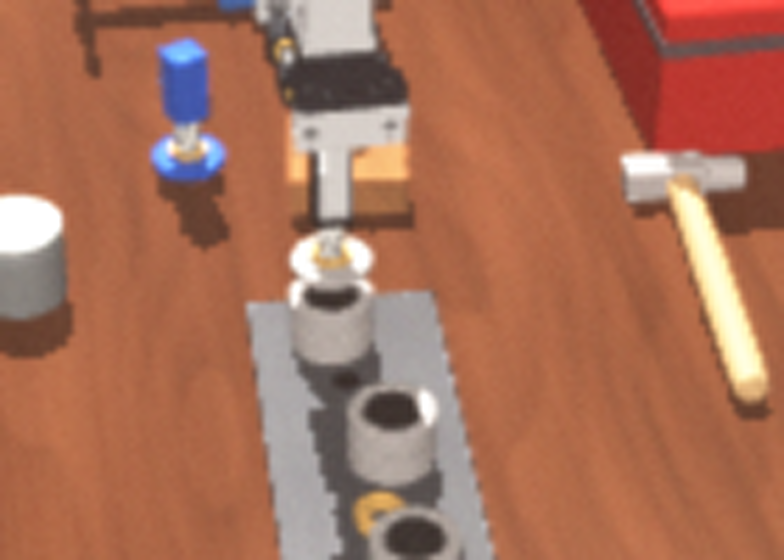

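View pics/w6.png

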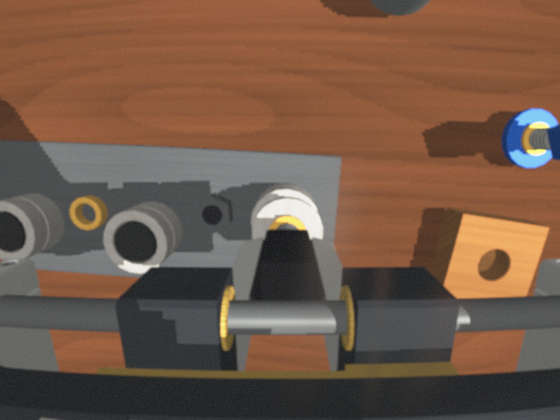

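```bash
python3 -m handwheel '[[[-2.5,2,0,0,0,0,-0.6],[-2.5,4,0,0,0,0,-0.6],[-2.5,4.5,0,0,0,0,-0.6]]]'
python3 -m handwheel '[[[0,0.5,0,0,0,0,-0.6],[0,1,0,0,0,0,-0.6]]]'
python3 -m handwheel '[[[0,0.5,0,0,0,0,-0.6],[0,1,0,0,0,0,-0.6]]]'
python3 -m handwheel '[[[0,0.5,0,0,0,0,-0.6],[0,1,0,0,0,0,-0.6]]]'
```

```text
clock: 5.08
eef_pos: [497.8, 138.4, 117.7]
eef_rot: [-1.569, 0.005, 1.575]
wrist_force: [-0.3, 0.0, -3.3]
finger_gap: 25.7
clock: 5.25
eef_pos: [497.7, 138.4, 116.6]
eef_rot: [-1.569, 0.005, 1.575]
wrist_force: [0.5, 0.0, -3.2]
finger_gap: 25.6
clock: 5.42
eef_pos: [497.7, 138.4, 115.6]
eef_rot: [-1.569, 0.005, 1.574]
wrist_force: [-0.3, 0.8, -2.7]
finger_gap: 25.7
clock: 5.58
eef_pos: [497.8, 138.4, 114.7]
eef_rot: [-1.569, 0.005, 1.574]
wrist_force: [0.1, 0.5, -0.1]
finger_gap: 26.0
```

```bash
python3 -m handwheel '[[[0,0.5,0,0,0,0,-0.6],[0,1,0,0,0,0,-0.6]]]'
python3 -m handwheel '[[[0,0.5,0,0,0,0,-0.6],[0,0.9,0,0,0,0,-0.6]]]'
python3 -m handwheel '[[[0,0,0,0,0,0,-0.6]]]'
```

```text
clock: 5.75
eef_pos: [497.8, 138.4, 113.8]
eef_rot: [-1.569, 0.005, 1.574]
wrist_force: [-0.9, -0.4, 0.9]
finger_gap: 25.6
clock: 5.92
eef_pos: [497.9, 138.4, 113.1]
eef_rot: [-1.569, 0.005, 1.574]
wrist_force: [-1.8, 0.0, 1.4]
finger_gap: 25.9
clock: 6.0
eef_pos: [497.9, 138.4, 113.2]
eef_rot: [-1.569, 0.005, 1.574]
wrist_force: [-0.1, -0.3, 2.2]
finger_gap: 25.9
```

```bash
python3 -m handwheel '[[[0,0.5,0,0,0,0,-0.6],[0,0.9,0,0,0,0,-0.6],[0,0.9,0,0,0,0,-0.6]]]'
python3 -m handwheel '[[[0,0,0,0,0,0,-0.6]]]'
python3 -m handwheel '[[[0,0,0,0,0,0,-0.6]]]'
python3 -m handwheel '[[[0,0,0,0,0,0,-0.6]]]'
```

```text
clock: 6.25
eef_pos: [497.9, 138.4, 112.3]
eef_rot: [-1.569, 0.005, 1.574]
wrist_force: [-1.1, -0.0, 4.1]
finger_gap: 25.5
clock: 6.33
eef_pos: [497.9, 138.4, 112.4]
eef_rot: [-1.569, 0.005, 1.574]
wrist_force: [-1.6, -0.3, 3.7]
finger_gap: 26.0
clock: 6.42
eef_pos: [497.9, 138.4, 112.5]
eef_rot: [-1.569, 0.005, 1.575]
wrist_force: [-2.1, -0.5, 3.6]
finger_gap: 25.7
clock: 6.5
eef_pos: [497.9, 138.4, 112.5]
eef_rot: [-1.569, 0.005, 1.574]
wrist_force: [-2.3, -0.2, 3.1]
finger_gap: 26.2
```

```bash
python3 -m handwheel '[[[0,0.4,0,0,0,0,-0.6],[0,0.5,0,0,0,0,-0.6],[0,0.5,0,0,0,0,-0.6],[0,0.5,0,0,0,0,-0.6]]]'
python3 - <<'E'
from h import *
p,d=imaging.camera('side')
cv2.imwrite('pics/s7.png',cv2.resize(p[155:215,225:295],(700,600),interpolation=cv2.INTER_CUBIC)[:,:,::-1])
E
```

```text
clock: 6.83
eef_pos: [497.9, 138.4, 112.1]
eef_rot: [-1.569, 0.005, 1.575]
wrist_force: [-3.1, -0.9, 4.1]
finger_gap: 25.4
```

View pics/s7.png

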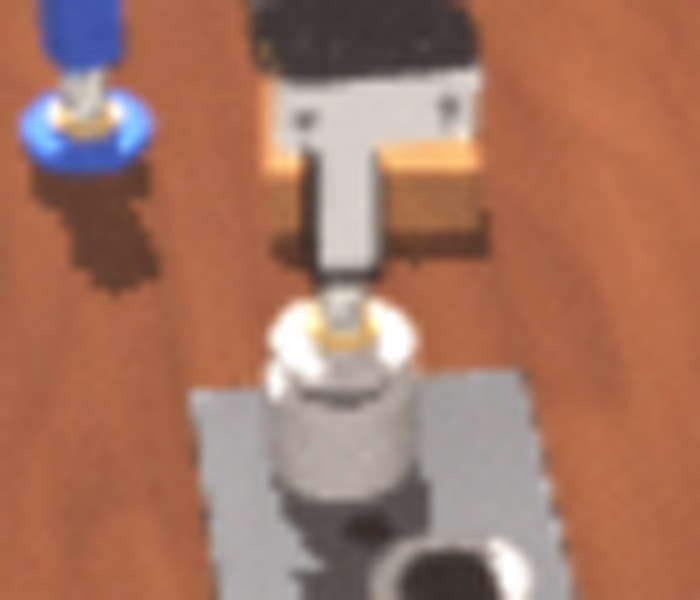

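```bash
python3 -m handwheel '[[[0,-12,0,0,0,0,-0.6],[0,-20,0,0,0,0,-0.6],[-10,-20,-5,0,0,0,-0.6],[-40,-20,-10,0,0,0,-0.6],[-65,-20,-10,0,0,0,-0.6]]]'
python3 -m handwheel '[[[0,0,0,0,0,0,-0.6],[0,0,0,0,0,0,-0.6]]]'
python3 - <<'E'
from h import *
T=pose(); print(np.round(T,4)); print(read_state()['wrist_force'],read_state()['moment']);
p,d=imaging.camera('side')
cv2.imwrite('pics/s8.png',cv2.resize(p[155:255,205:325],(720,600),interpolation=cv2.INTER_CUBIC)[:,:,::-1])
p,o=feet('wrist',T)
cv2.imwrite('pics/w8.png',p[:,:,::-1])
feet('top')
E
```

```text
clock: 7.3
eef_pos: [508.8, 72.2, 132.0]
eef_rot: [-1.57, 0.005, 1.576]
wrist_force: [0.8, -0.4, -3.6]
finger_gap: 25.6
clock: 7.47
eef_pos: [509.0, 70.7, 131.5]
eef_rot: [-1.57, 0.005, 1.574]
wrist_force: [0.1, 0.0, -3.0]
finger_gap: 25.9
[[-3.000000e-03 -1.200000e-03 -1.000000e+00  5.089634e+02]
 [ 1.000000e+00 -5.500000e-03 -3.000000e-03  7.072330e+01]
 [-5.500000e-03 -1.000000e+00  1.300000e-03  1.315361e+02]
 [ 0.000000e+00  0.000000e+00  0.000000e+00  1.000000e+00]]
[ 0.08636255  0.0127977  -2.98837827] [ 0.07780032  0.04277518 -0.00297877]
wrist [218.6 226.6] [516.   12.2] 20.4
wrist [ 84.1 217.2] [ 508.4 -104.6] 20.7
wrist [369.1 206.7] [498.3 137.1] 19.2
top [314.4 210.5] [ 505.1 -103.9] 21.9
```

View pics/s8.png

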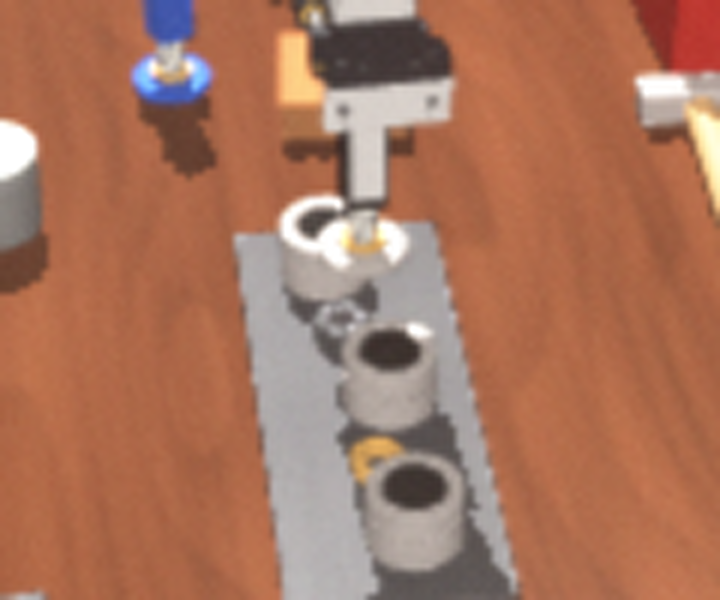

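View pics/w8.png

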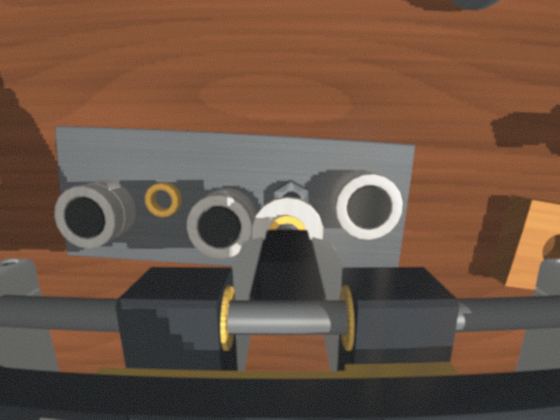

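```bash
python3 -m handwheel '[[[-35,0,-6,0,0,0.3,-0.6],[-57,0,-6.5,0,0,0.3,-0.6],[-57,6,-6.5,0,0,0.3,-0.6],[-57,12,-6.5,0,0,0.3,-0.6],[-57,12.5,-6.5,0,0,0.3,-0.6]]]'
python3 -m handwheel '[[[0,0,0,0,0,0,-0.6],[0,0,0,0,0,0,-0.6]]]'
python3 - <<'E'
from h import *
T=pose(); print(np.round(T,4))
E
```

```text
clock: 8.03
eef_pos: [515.0, 16.4, 118.2]
eef_rot: [-1.568, 0.01, 1.577]
wrist_force: [-0.9, 0.1, -3.9]
finger_gap: 25.9
clock: 8.2
eef_pos: [514.7, 17.4, 117.9]
eef_rot: [-1.567, 0.01, 1.578]
wrist_force: [0.0, -1.2, -2.8]
finger_gap: 25.9
[[-7.30000e-03 -3.70000e-03 -1.00000e+00  5.14748e+02]
 [ 9.99900e-01 -1.01000e-02 -7.20000e-03  1.73707e+01]
 [-1.01000e-02 -9.99900e-01  3.70000e-03  1.17944e+02]
 [ 0.00000e+00  0.00000e+00  0.00000e+00  1.00000e+00]]
```

```bash
python3 -m handwheel '[[[-2,0,-0.5,-0.2,0,-0.5,-0.6],[-3.8,0,-1,-0.2,0,-0.5,-0.6],[-3.8,0.5,-1,-0.2,0,-0.5,-0.6]]]'
python3 -m handwheel '[[[0,0.5,0,0,0,0,-0.6],[0,1,0,0,0,0,-0.6]]]'
python3 -m handwheel '[[[0,0.5,0,0,0,0,-0.6],[0,1,0,0,0,0,-0.6]]]'
python3 -m handwheel '[[[0,0.5,0,0,0,0,-0.6],[0,1,0,0,0,0,-0.6]]]'
python3 -m handwheel '[[[0,0.5,0,0,0,0,-0.6],[0,1,0,0,0,0,-0.6]]]'
```

```text
clock: 8.45
eef_pos: [516.0, 13.4, 117.7]
eef_rot: [-1.571, 0.001, 1.578]
wrist_force: [0.2, 0.4, -3.6]
finger_gap: 25.7
clock: 8.62
eef_pos: [516.1, 13.4, 116.8]
eef_rot: [-1.571, 0.001, 1.578]
wrist_force: [0.7, -0.9, -2.9]
finger_gap: 25.6
clock: 8.78
eef_pos: [516.1, 13.4, 115.8]
eef_rot: [-1.571, 0.001, 1.578]
wrist_force: [-0.4, 0.3, -2.6]
finger_gap: 26.1
clock: 8.95
eef_pos: [516.1, 13.4, 114.8]
eef_rot: [-1.572, 0.001, 1.578]
wrist_force: [-0.1, 1.5, -1.0]
finger_gap: 25.6
clock: 9.12
eef_pos: [516.2, 13.4, 113.9]
eef_rot: [-1.572, 0.001, 1.578]
wrist_force: [-1.5, -0.3, 1.2]
finger_gap: 25.9
```

```bash
python3 -m handwheel '[[[0,0.5,0,0,0,0,-0.6],[0,1,0,0,0,0,-0.6]]]'
python3 -m handwheel '[[[0,0.5,0,0,0,0,-0.6],[0,1,0,0,0,0,-0.6]]]'
python3 -m handwheel '[[[0,0.3,0,0,0,0,-0.6],[0,0.3,0,0,0,0,-0.6]]]'
```

```text
clock: 9.28
eef_pos: [516.2, 13.4, 113.1]
eef_rot: [-1.572, 0.001, 1.578]
wrist_force: [-2.0, -0.0, 2.5]
finger_gap: 25.7
clock: 9.45
eef_pos: [516.3, 13.4, 112.3]
eef_rot: [-1.572, 0.001, 1.578]
wrist_force: [-2.3, 0.5, 3.5]
finger_gap: 26.0
clock: 9.62
eef_pos: [516.3, 13.4, 112.1]
eef_rot: [-1.572, 0.001, 1.578]
wrist_force: [-2.3, 0.0, 4.3]
finger_gap: 25.8
```

```bash
python3 -m handwheel '[[[0,0.2,0,0,0,0,-0.6],[0,0.2,0,0,0,0,-0.6],[0,0.2,0,0,0,0,-0.6],[0,0.2,0,0,0,0,-0.6]]]'
python3 -m handwheel '[[[0,-12,0,0,0,0,-0.6],[0,-20,0,0,0,0,-0.6],[-10,-20,3,0,0,0,-0.6],[-40,-20,6,0,0,0,-0.6],[-60,-20,6,0,0,0,-0.6]]]'
python3 -m handwheel '[[[0,0,0,0,0,0,-0.6],[0,0,0,0,0,0,-0.6]]]'
python3 - <<'E'
from h import *
T=pose(); print(np.round(T,4)); print(read_state()['wrist_force'],read_state()['moment']);
p,o=feet('wrist',T)
cv2.imwrite('pics/w9.png',p[:,:,::-1])
E
```

```text
clock: 9.95
eef_pos: [516.3, 13.4, 111.9]
eef_rot: [-1.572, 0.001, 1.578]
wrist_force: [-3.1, 0.0, 4.7]
finger_gap: 25.8
clock: 10.37
eef_pos: [510.0, -48.2, 131.6]
eef_rot: [-1.572, 0.002, 1.579]
wrist_force: [-0.1, -0.1, -4.1]
finger_gap: 25.5
clock: 10.53
eef_pos: [509.5, -49.4, 131.0]
eef_rot: [-1.571, 0.002, 1.577]
wrist_force: [0.0, -0.6, -2.9]
finger_gap: 25.6
[[-6.300000e-03  5.000000e-04 -1.000000e+00  5.094890e+02]
 [ 1.000000e+00 -1.700000e-03 -6.300000e-03 -4.944960e+01]
 [-1.700000e-03 -1.000000e+00 -5.000000e-04  1.310118e+02]
 [ 0.000000e+00  0.000000e+00  0.000000e+00  1.000000e+00]]
[ 0.04986986 -0.59314686 -2.8512655 ] [ 0.01668175 -0.03350016  0.04876913]
wrist [221.9 217.3] [ 508.3 -104.3] 20.3
wrist [362.5 226.9] [516.   12.8] 19.1
wrist [424.2 201. ] [493.4  62.8] 8.9
wrist [507.7 207.3] [498.3 137.4] 19.3
```

View pics/w9.png

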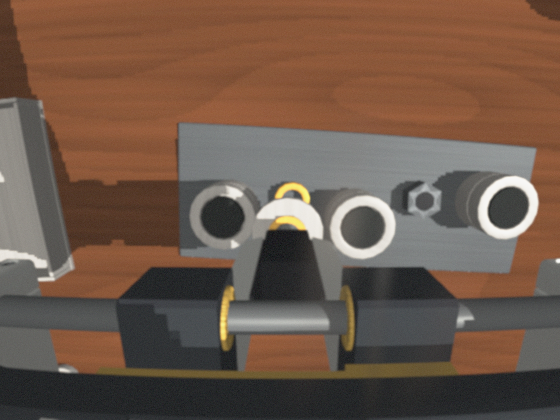

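```bash
python3 -m handwheel '[[[-35,0,1,0,0,0,-0.6],[-55,0,1.5,0,0,0,-0.6],[-55,6,1.5,0,0,0,-0.6],[-55,12,1.5,0,0,0,-0.6],[-55,12.5,1.5,0,0,0,-0.6]]]'
python3 -m handwheel '[[[0,0,0,0,0,0,-0.6],[0,0,0,0,0,0,-0.6]]]'
```

```text
clock: 11.0
eef_pos: [507.9, -102.7, 117.2]
eef_rot: [-1.569, 0.001, 1.578]
wrist_force: [0.4, -0.5, -3.5]
finger_gap: 25.6
clock: 11.17
eef_pos: [507.8, -101.6, 116.9]
eef_rot: [-1.569, 0.0, 1.58]
wrist_force: [-0.4, 0.2, -2.4]
finger_gap: 25.6
```

```bash
python3 -m handwheel '[[[-1.5,0,0,0,0,0,-0.6],[-2.8,0,0,0,0,0,-0.6],[-2.8,0.3,0,0,0,0,-0.6]]]'
python3 -m handwheel '[[[0,0.5,0,0,0,0,-0.6],[0,1,0,0,0,0,-0.6]]]'
python3 -m handwheel '[[[0,0.5,0,0,0,0,-0.6],[0,1,0,0,0,0,-0.6]]]'
python3 -m handwheel '[[[0,0.5,0,0,0,0,-0.6],[0,1,0,0,0,0,-0.6]]]'
python3 -m handwheel '[[[0,0.5,0,0,0,0,-0.6],[0,1,0,0,0,0,-0.6]]]'
python3 -m handwheel '[[[0,0.5,0,0,0,0,-0.6],[0,1,0,0,0,0,-0.6]]]'
```

```text
clock: 11.42
eef_pos: [508.0, -104.4, 116.9]
eef_rot: [-1.569, 0.001, 1.58]
wrist_force: [0.8, 0.5, -3.7]
finger_gap: 25.7
clock: 11.58
eef_pos: [508.0, -104.4, 115.9]
eef_rot: [-1.569, 0.001, 1.58]
wrist_force: [-0.0, -0.3, -2.4]
finger_gap: 26.0
clock: 11.75
eef_pos: [508.1, -104.5, 115.0]
eef_rot: [-1.57, 0.001, 1.58]
wrist_force: [0.4, 0.3, -0.2]
finger_gap: 26.0
clock: 11.92
eef_pos: [508.1, -104.5, 114.2]
eef_rot: [-1.57, 0.001, 1.58]
wrist_force: [-1.4, -0.0, 1.2]
finger_gap: 25.8
clock: 12.08
eef_pos: [508.2, -104.5, 113.3]
eef_rot: [-1.57, 0.001, 1.58]
wrist_force: [-0.6, 1.6, 1.6]
finger_gap: 25.6
clock: 12.25
eef_pos: [508.2, -104.5, 112.4]
eef_rot: [-1.57, 0.001, 1.58]
wrist_force: [-1.4, 0.4, 1.8]
finger_gap: 26.0
```

```bash
python3 -m handwheel '[[[0,0.5,0,0,0,0,-0.6],[0,1.1,0,0,0,0,-0.6]]]'
python3 -m handwheel '[[[0,0.5,0,0,0,0,-0.6],[0,1.1,0,0,0,0,-0.6]]]'
python3 -m handwheel '[[[0,0.5,0,0,0,0,-0.6],[0,1,0,0,0,0,-0.6]]]'
python3 -m handwheel '[[[0,0.5,0,0,0,0,-0.6],[0,1,0,0,0,0,-0.6]]]'
```

```text
clock: 12.42
eef_pos: [508.2, -104.5, 111.3]
eef_rot: [-1.57, 0.001, 1.58]
wrist_force: [-2.4, 0.5, 2.1]
finger_gap: 25.8
clock: 12.58
eef_pos: [508.2, -104.5, 110.2]
eef_rot: [-1.57, 0.001, 1.58]
wrist_force: [-1.9, 0.8, 2.2]
finger_gap: 25.9
clock: 12.75
eef_pos: [508.2, -104.4, 109.2]
eef_rot: [-1.57, 0.001, 1.58]
wrist_force: [-1.5, 0.7, 4.2]
finger_gap: 26.0
clock: 12.92
eef_pos: [508.2, -104.5, 108.2]
eef_rot: [-1.57, 0.001, 1.58]
wrist_force: [-2.2, 0.7, 3.6]
finger_gap: 26.0
```

```bash
python3 -m handwheel '[[[0,0.4,0,0,0,0,-0.6],[0,0.4,0,0,0,0,-0.6],[0,0.4,0,0,0,0,-0.6],[0,0.4,0,0,0,0,-0.6],[0,0.4,0,0,0,0,-0.6]]]'
```

```text
clock: 13.33
eef_pos: [508.2, -104.5, 107.8]
eef_rot: [-1.57, 0.001, 1.58]
wrist_force: [-1.8, 1.0, 3.8]
finger_gap: 25.7
```

```bash
python3 -m handwheel '[[[0,-15,0,0,0,0,-0.6],[0,-45,0,0,0,0,-0.6],[20,-52,0,0,0,0,-0.6],[60,-52,-5,0,0,0,-0.6],[100,-52,-10,0,0,0,-0.6]]]'
python3 -m handwheel '[[[40,0,-5,0,0,0,-0.6],[80,0,-10,0,0,0,-0.6],[120,0,-15,0,0,0,-0.6],[160,0,-20,0,0,0,-0.6],[200,0,-25,0,0,0,-0.6]]]'
python3 -m handwheel '[[[40,0,0,0,0,0,-0.6],[80,0,0,0,0,0,-0.6],[90,0,0,0,0,0,-0.6],[90,0,0,0,0,0,-0.6]]]'
python3 -m handwheel '[[[0,0,0,0,0,0,-0.6],[0,0,0,0,0,0,-0.6]]]'
python3 - <<'E'
from h import *
T=pose(); print(np.round(T,4)); print(read_state()['wrist_force']);
feet('top')
p,o=feet('wrist',T); np.savez('pics/w10.npz',p=p,T=T)
cv2.imwrite('pics/w10.png',p[:,:,::-1])
print(np.round(tool(T,[542.7,329.7,87.5]),1))
E
```

```text
clock: 13.75
eef_pos: [517.5, -3.9, 160.0]
eef_rot: [-1.571, 0.001, 1.577]
wrist_force: [0.3, -0.2, -2.3]
finger_gap: 25.4
clock: 14.17
eef_pos: [541.0, 198.3, 159.3]
eef_rot: [-1.571, 0.001, 1.577]
wrist_force: [0.5, -0.4, -1.7]
finger_gap: 25.9
clock: 14.5
eef_pos: [539.6, 291.0, 158.1]
eef_rot: [-1.57, 0.001, 1.581]
wrist_force: [-0.9, -0.1, -2.6]
finger_gap: 25.7
clock: 14.67
eef_pos: [539.6, 290.2, 157.5]
eef_rot: [-1.569, 0.002, 1.58]
wrist_force: [0.8, 0.3, -2.5]
finger_gap: 25.8
[[-9.600000e-03 -1.400000e-03 -1.000000e+00  5.395596e+02]
 [ 1.000000e+00 -1.700000e-03 -9.600000e-03  2.902311e+02]
 [-1.700000e-03 -1.000000e+00  1.500000e-03  1.575190e+02]
 [ 0.000000e+00  0.000000e+00  0.000000e+00  1.000000e+00]]
[ 0.79587333  0.2576595  -2.49743598]
top [223.1 212.8] [496.2 138.5] 21.2
top [313.8 210.8] [ 504.4 -103.2] 21.0
top [270.1 207. ] [512.9  13.2] 22.2
wrist [121.1 165.9] [498.7 139.4] 19.6
[39.6 69.9 -3.6]
```

View pics/w10.png

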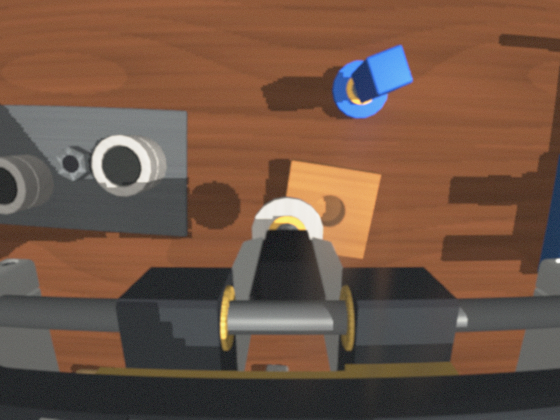

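```bash
python3 - <<'E'
from h import *
z=np.load('pics/w10.npz');T=z['T'];p=z['p']
print(onplane('wrist',[(331,209),(290,161),(381,174),(363,258)],30,T))
cv2.imwrite('pics/w10c.png',cv2.resize(p[140:270,240:400],(800,650),interpolation=cv2.INTER_CUBIC)[:600,:,::-1])
E
python3 -m handwheel '[[[30,0,-3.5,0,0.3,0,-0.6],[39.5,10,-3.5,0,0.3,0,-0.6],[39.5,30,-3.5,0,0.3,0,-0.6],[39.5,36,-3.5,0,0.3,0,-0.6],[39.5,36,-3.5,0,0.3,0,-0.6]]]'
python3 -m handwheel '[[[0,0,0,0,0,0,-0.6],[0,0,0,0,0,0,-0.6]]]'
```

```text
[[539.58691158 331.37938086  30.        ]
 [494.40902918 291.54931844  30.        ]
 [505.42860151 377.26633607  30.        ]
 [589.30057303 365.51720118  30.        ]]
clock: 15.18
eef_pos: [542.2, 328.2, 119.7]
eef_rot: [-1.567, 0.003, 1.574]
wrist_force: [0.6, -0.1, -1.5]
finger_gap: 25.8
clock: 15.35
eef_pos: [542.5, 327.6, 120.3]
eef_rot: [-1.567, 0.003, 1.573]
wrist_force: [-0.0, 0.3, -3.2]
finger_gap: 25.8
```

View pics/w10c.png

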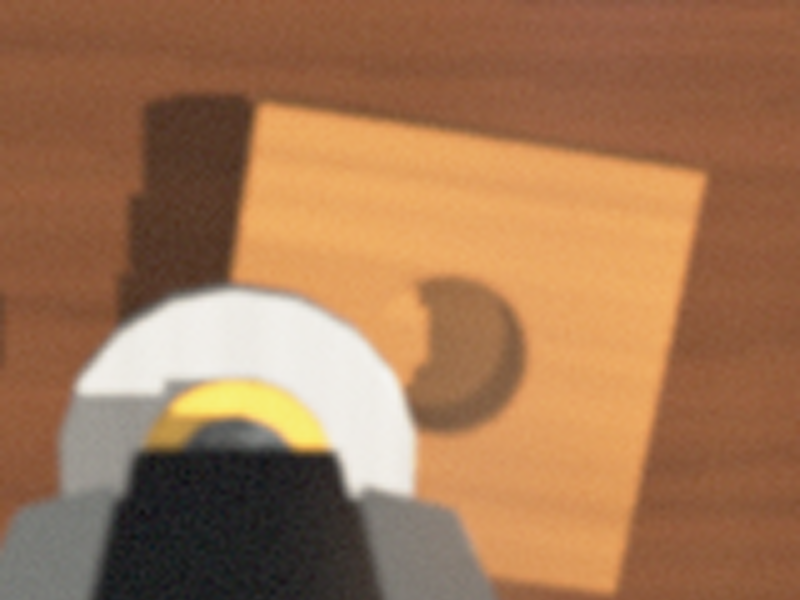

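```bash
python3 -m handwheel '[[[1.8,5,0,0,0,0,-0.6],[1.8,15,0,0,0,0,-0.6],[1.8,25,0,0,0,0,-0.6],[1.8,29,0,-0.2,0,0,-0.6],[1.8,29,0,-0.2,0,0,-0.6]]]'
python3 -m handwheel '[[[0,1,0,0,0,0,-0.6],[0,2,0,0,0,0,-0.6],[0,2,0,0,0,0,-0.6]]]'
python3 -m handwheel '[[[0,0.5,0,0,0,0,-0.6],[0,0.8,0,0,0,0,-0.6]]]'
```

```text
clock: 15.77
eef_pos: [541.7, 328.9, 89.5]
eef_rot: [-1.568, 0.004, 1.573]
wrist_force: [-0.6, -0.7, -3.0]
finger_gap: 25.9
clock: 16.02
eef_pos: [541.8, 328.9, 87.7]
eef_rot: [-1.569, 0.004, 1.573]
wrist_force: [0.2, -0.2, -3.1]
finger_gap: 26.0
clock: 16.18
eef_pos: [542.0, 329.0, 87.6]
eef_rot: [-1.569, 0.004, 1.573]
wrist_force: [-1.9, -1.6, 6.0]
finger_gap: 25.3
```

```bash
python3 -m handwheel '[[[0,-0.2,0,0,0,0,-0.6],[0,-0.2,0,0,0,0,-0.3],[0,-0.2,0,0,0,0,0],[0,-0.2,0,0,0,0,0.2],[0,-0.2,0,0,0,0,0.2]]]'
python3 -m handwheel '[[[0,0,0,0,0,0,0.2],[0,0,0,0,0,0,0.2]]]'
python3 - <<'E'
from h import *
T=pose(); p,d=imaging.camera('wrist')
cv2.imwrite('pics/w11.png',p[:,:,::-1])
E
```

```text
clock: 16.6
eef_pos: [542.0, 329.1, 87.8]
eef_rot: [-1.569, 0.004, 1.573]
wrist_force: [-0.4, -0.6, -0.2]
finger_gap: 48.9
clock: 16.77
eef_pos: [542.1, 329.1, 87.9]
eef_rot: [-1.57, 0.004, 1.573]
wrist_force: [-0.2, 0.3, 0.8]
finger_gap: 56.2
```

View pics/w11.png

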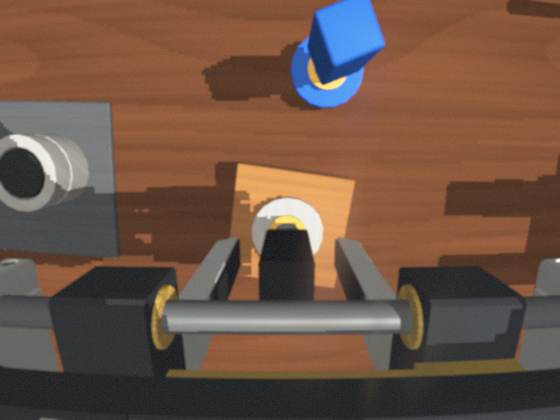

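```bash
python3 -m handwheel '[[[0,-30,0,0,0,0,0.2],[0,-70,0,0,0,0,0.2],[0,-105,0,0,0,0,0.2],[-30,-105,0,0,0,0,0.6],[-60,-105,0,0,5,0,1]]]'
python3 -m handwheel '[[[-40,0,0,0,7,0,1],[-80,0,0,0,14,0,1],[-120,0,0,0,21,0,1],[-160,0,0,0,28,0,1],[-200,0,0,0,35,0,1]]]'
python3 - <<'E'
from h import *
T=pose(); print(np.round(T,3)); V=np.round(tool(T,[508.3,-95,130]),1); print(V)
r=R.from_matrix(T[:3,:3].T@R.from_euler('xyz',[-90,0,0],degrees=True).as_matrix()).as_rotvec(degrees=True); print(r)
p,d=imaging.camera('side')
cv2.imwrite('pics/s12.png',cv2.resize(p[125:205,200:320],(750,500),interpolation=cv2.INTER_CUBIC)[:,:,::-1])
E
```

```text
clock: 17.23
eef_pos: [542.7, 269.9, 195.2]
eef_rot: [-1.573, 0.002, 1.489]
wrist_force: [1.0, -0.6, -1.3]
finger_gap: 66.6
clock: 17.65
eef_pos: [525.9, 68.8, 195.9]
eef_rot: [-1.575, -0.0, 0.873]
wrist_force: [1.5, 0.4, 0.3]
finger_gap: 93.7
[[ 6.43000e-01  3.00000e-03 -7.66000e-01  5.25890e+02]
 [ 7.66000e-01 -2.00000e-03  6.43000e-01  6.88480e+01]
 [ 0.00000e+00 -1.00000e+00 -4.00000e-03  1.95852e+02]
 [ 0.00000e+00  0.00000e+00  0.00000e+00  1.00000e+00]]
[-136.8   66.2  -91.6]
[ 0.19555135 50.00535332  0.09941289]
```

View pics/s12.png

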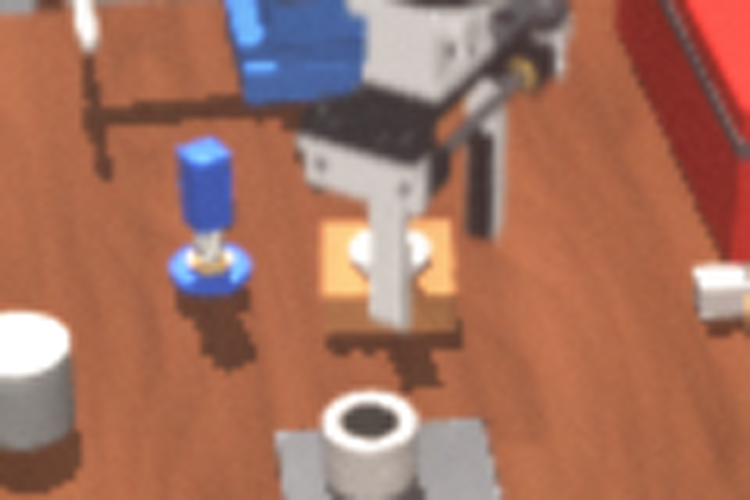

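```bash
python3 -m handwheel '[[[-22,3,-15,0,7,0,1],[-44,5,-30,0,14,0,1],[-66,8,-45,0,21,0,1],[-88,10,-60,0,28,0,1],[-110,15,-75,0,35,0,1]]]'
python3 -m handwheel '[[[0,0,0,0,7,0,1],[0,0,0,0,14.5,0,1],[0,0,0,0,14.5,0,1],[0,0,0,0,14.5,0,1]]]'
python3 - <<'E'
from h import *
T=pose(); print(np.round(T,3)); print(np.round(tool(T,[508.3,-104.4,130]),1))
p,o=feet('wrist',T); cv2.imwrite('pics/w13.png',p[:,:,::-1])
E
```

```text
clock: 18.12
eef_pos: [510.7, -70.3, 181.8]
eef_rot: [-1.576, -0.003, 0.248]
wrist_force: [0.9, -0.2, -0.9]
finger_gap: 94.3
clock: 18.45
eef_pos: [510.8, -70.2, 181.9]
eef_rot: [-1.575, -0.004, -0.002]
wrist_force: [0.4, -0.1, -0.3]
finger_gap: 93.8
[[ 1.00000e+00  4.00000e-03  2.00000e-03  5.10765e+02]
 [-2.00000e-03 -4.00000e-03  1.00000e+00 -7.02320e+01]
 [ 4.00000e-03 -1.00000e+00 -4.00000e-03  1.81904e+02]
 [ 0.00000e+00  0.00000e+00  0.00000e+00  1.00000e+00]]
[ -2.6  52.  -34. ]
wrist [284.2 237.5] [ 508.8 -103.9] 19.4
wrist [291.9 117.5] [516.4  13. ] 19.4
wrist [272.   55.5] [498.4  67.3] 9.8
```

View pics/w13.png

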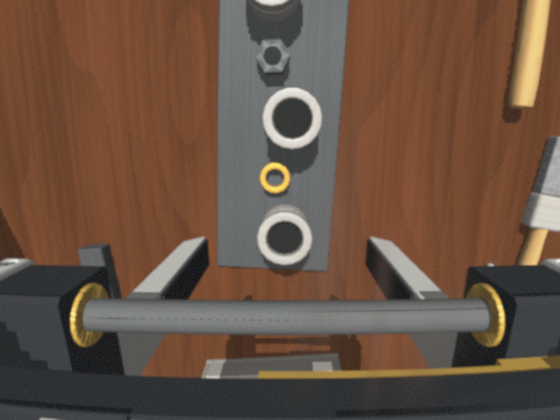

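```bash
python3 -m handwheel '[[[-2.2,10,-30,0,0,0,1],[-2.2,50,-34,0,0,0,1],[-2.2,85,-34,0,0,0,1],[-2.2,90,-34,0,0,0,1],[-2.2,90,-34,0,0,0,1]]]'
python3 -m handwheel '[[[0,0,0,0,0,0,1],[0,0,0,0,0,0,1]]]'
python3 - <<'E'
from h import *
T=pose(); print(np.round(T,3)); print(np.round(tool(T,[508.5,-104.1,21]),1))
p,d=imaging.camera('wrist'); cv2.imwrite('pics/w14.png',p[:,:,::-1])
E
```

```text
clock: 18.92
eef_pos: [508.1, -103.9, 90.9]
eef_rot: [-1.574, -0.0, 0.002]
wrist_force: [-0.1, 0.4, 0.3]
finger_gap: 94.0
clock: 19.08
eef_pos: [509.1, -103.8, 92.9]
eef_rot: [-1.574, -0.003, 0.004]
wrist_force: [0.0, 0.4, 0.6]
finger_gap: 93.9
[[ 1.00000e+00  3.00000e-03 -4.00000e-03  5.09116e+02]
 [ 4.00000e-03 -4.00000e-03  1.00000e+00 -1.03771e+02]
 [ 3.00000e-03 -1.00000e+00 -4.00000e-03  9.28620e+01]
 [ 0.00000e+00  0.00000e+00  0.00000e+00  1.00000e+00]]
[-0.8 71.9 -0.1]
```

View pics/w14.png

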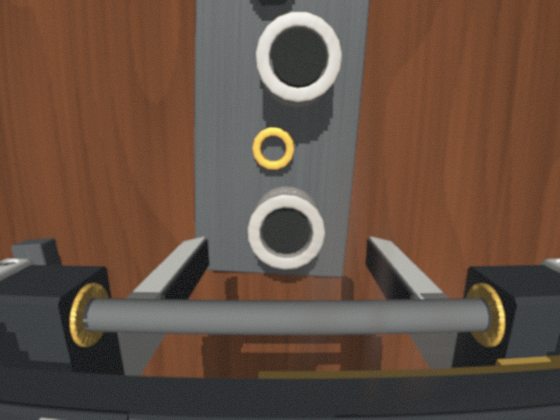

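Foot rim at (286,232) is centred between the fingers, with the collar (273,149) clear. Going down.

```bash
python3 -m handwheel '[[[-0.8,30,0,0.2,0,0,1],[-0.8,55,0,0.2,0,0,1],[-0.8,68,0,0.2,0,0,1],[-0.8,71,0,0.2,0,0,1],[-0.8,71,0,0.2,0,0,1]]]'
python3 -m handwheel '[[[0,0,0,0,0,0,0.4],[0,0,0,0,0,0,0],[0,0,0,0,0,0,0],[0,0,0,0,0,0,0],[0,0,0,0,0,0,0]]]' 30
python3 -m handwheel '[[[0,0,0,0,0,0,0],[0,0,0,0,0,0,0],[0,0,0,0,0,0,0]]]'
```

```text
clock: 19.55
eef_pos: [508.9, -104.1, 22.4]
eef_rot: [-1.571, -0.003, 0.004]
wrist_force: [0.4, -0.6, 0.7]
finger_gap: 94.4
clock: 19.97
eef_pos: [509.1, -104.1, 22.9]
eef_rot: [-1.571, -0.004, 0.004]
wrist_force: [1.1, 0.2, 0.4]
finger_gap: 64.0
clock: 20.22
eef_pos: [509.2, -104.2, 23.1]
eef_rot: [-1.571, -0.004, 0.004]
wrist_force: [-1.6, 0.5, 3.6]
finger_gap: 55.4
```

```bash
python3 -m handwheel '[[[0,-20,0,0,0,0,0],[0,-50,0,0,0,0,0],[0,-75,0,0,0,0,0],[0,-80,-20,0,0,0,0],[0,-80,-50,0,0,0,0]]]'
python3 -m handwheel '[[[-3,0,-40,0,0,0,0],[-6,0,-80,0,0,0,0],[-10,0,-120,0,0,0,0],[-12,0,-150,0,0,0,0],[-12,0,-150,0,0,0,0]]]'
python3 -m handwheel '[[[0,0,0,0,0,0,0],[0,0,0,0,0,0,0]]]'
python3 - <<'E'
from h import *
T=pose(); print(np.round(T,3)); np.save('pics/T15',T)
p,d=imaging.camera('wrist'); cv2.imwrite('pics/w15.png',p[:,:,::-1])
p,o=feet('top'); cv2.imwrite('pics/t15.png',cv2.resize(p,(800,600))[:,:,::-1])
E
```

```text
clock: 20.63
eef_pos: [509.8, -153.4, 105.1]
eef_rot: [-1.572, -0.007, 0.007]
wrist_force: [0.7, 0.2, -4.0]
finger_gap: 55.6
clock: 21.05
eef_pos: [497.6, -308.2, 104.6]
eef_rot: [-1.573, -0.007, 0.003]
wrist_force: [0.4, 0.2, -4.0]
finger_gap: 55.5
clock: 21.22
eef_pos: [497.1, -308.3, 103.9]
eef_rot: [-1.572, -0.006, 0.002]
wrist_force: [-0.7, 0.3, -3.6]
finger_gap: 55.1
[[ 1.00000e+00  6.00000e-03 -2.00000e-03  4.97139e+02]
 [ 2.00000e-03 -1.00000e-03  1.00000e+00 -3.08263e+02]
 [ 6.00000e-03 -1.00000e+00 -1.00000e-03  1.03921e+02]
 [ 0.00000e+00  0.00000e+00  0.00000e+00  1.00000e+00]]
top [223.2 213.1] [494.5 138.3] 20.7
top [270.1 207.1] [512.7  13.6] 20.2
```

View pics/w15.png

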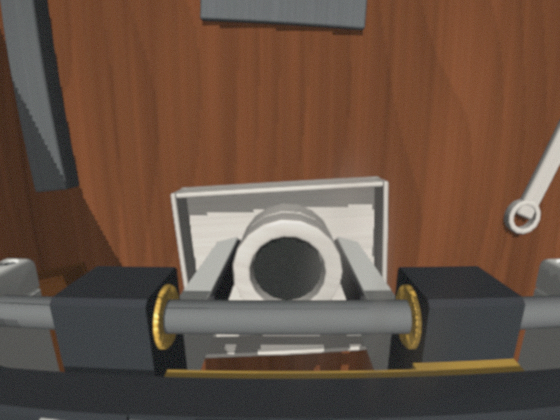

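View pics/t15.png

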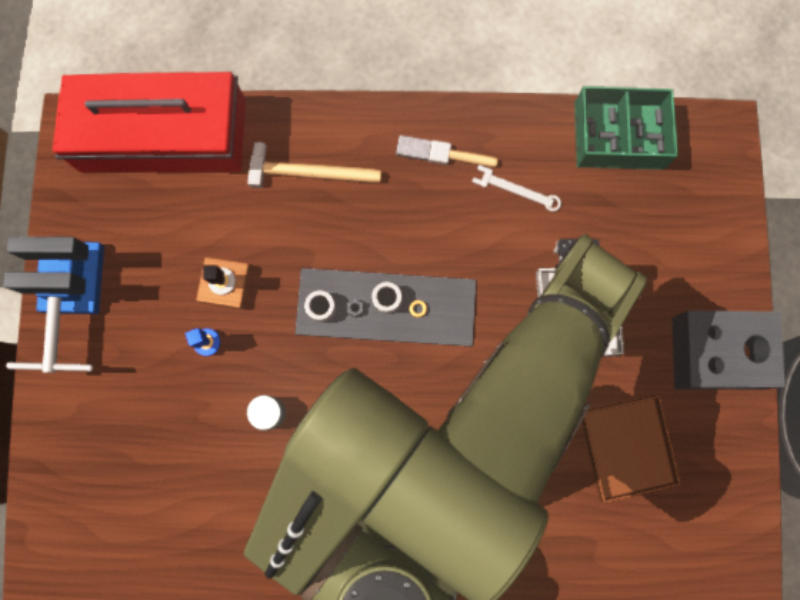

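Run:
```python
from h import *
T=np.load('pics/T15.npy'); print(onplane('wrist',[(175,192),(386,180)],32,T).round(1))
```

```text
[[ 411.1 -283.6   32. ]
 [ 574.2 -274.2   32. ]]
```

```bash
python3 -m handwheel '[[[-1,0,-30,0,0,0,0],[-1,10,-46,0,0,0,0],[-1,40,-46,0,0,0,0],[-1,70,-46,0,0,0.2,0],[-1,76,-46,0,0,0.2,0]]]'
python3 -m handwheel '[[[0,0,0,0,0,0,0],[0,0,0,0,0,0,0]]]'
```

```text
clock: 21.73
eef_pos: [495.7, -351.1, 23.8]
eef_rot: [-1.568, 0.003, 0.004]
wrist_force: [-0.9, 1.1, -4.0]
finger_gap: 55.5
clock: 21.9
eef_pos: [495.9, -350.2, 24.1]
eef_rot: [-1.567, 0.003, 0.006]
wrist_force: [-0.2, 0.8, -3.3]
finger_gap: 55.6
```

```bash
python3 -m handwheel '[[[0,1,-2,0,0,0,0],[0,2,-3,0,0,0,0],[0,2.5,-3,0,0,0,0]]]'
python3 -m handwheel '[[[0,0.5,0,0,0,0,0],[0,1,0,0,0,0,0]]]'
```

```text
clock: 22.15
eef_pos: [496.5, -353.8, 22.9]
eef_rot: [-1.569, 0.002, 0.006]
wrist_force: [-1.1, 0.1, -2.7]
finger_gap: 55.4
clock: 22.32
eef_pos: [496.8, -354.0, 22.6]
eef_rot: [-1.57, 0.001, 0.006]
wrist_force: [0.3, 0.4, -2.9]
finger_gap: 55.4
```

```bash
python3 -m handwheel '[[[0,1,0,0,0,0,0],[0,2,0,0,0,0,0],[0,2,0,0,0,0,0]]]'
python3 -m handwheel '[[[0,0.5,0,0,0,0,0],[0,1,0,0,0,0,0]]]'
```

```text
clock: 22.57
eef_pos: [496.9, -354.2, 21.2]
eef_rot: [-1.57, 0.0, 0.006]
wrist_force: [-2.7, 0.3, 3.9]
finger_gap: 55.3
clock: 22.73
eef_pos: [496.9, -354.2, 21.1]
eef_rot: [-1.57, 0.0, 0.006]
wrist_force: [-9.1, 5.0, 16.9]
finger_gap: 55.5
```

Contact with the tray floor; release and withdraw.

```bash
python3 -m handwheel '[[[0,-0.5,0,0,0,0,0],[0,-0.5,0,0,0,0,0.3],[0,-0.5,0,0,0,0,0.6],[0,-0.5,0,0,0,0,0.6],[0,-0.5,0,0,0,0,0.6]]]'
python3 -m handwheel '[[[0,-30,0,0,0,0,0.6],[0,-70,0,0,0,0,0.6],[0,-110,0,0,0,0,0.6],[0,-150,0,0,0,0,0.6],[0,-150,60,0,0,0,0.6]]]'
python3 -m handwheel '[[[0,0,0,0,0,0,0.6],[0,0,0,0,0,0,0.6]]]'
python3 - <<'E'
from h import *
T=pose(); print(T.round(3)); print(read_state()['wrist_force'])
p,o=feet('wrist',T); cv2.imwrite('pics/w16.png',p[:,:,::-1])
E
```

```text
clock: 23.15
eef_pos: [497.0, -354.2, 21.6]
eef_rot: [-1.57, 0.0, 0.006]
wrist_force: [0.9, -0.1, -0.0]
finger_gap: 74.9
clock: 23.57
eef_pos: [498.8, -318.2, 179.9]
eef_rot: [-1.579, -0.01, 0.001]
wrist_force: [0.9, -0.3, 0.6]
finger_gap: 74.9
clock: 23.73
eef_pos: [499.4, -317.8, 181.8]
eef_rot: [-1.581, -0.013, 0.003]
wrist_force: [-0.0, -0.1, -0.2]
finger_gap: 74.9
[[ 1.00000e+00  1.30000e-02 -3.00000e-03  4.99440e+02]
 [ 3.00000e-03 -1.00000e-02  1.00000e+00 -3.17768e+02]
 [ 1.30000e-02 -1.00000e+00 -1.00000e-02  1.81837e+02]
 [ 0.00000e+00  0.00000e+00  0.00000e+00  1.00000e+00]]
[-0.03814051 -0.14573546 -0.21226627]
wrist [282.5 238.6] [ 497.1 -353.5] 19.4
```

View pics/w16.png

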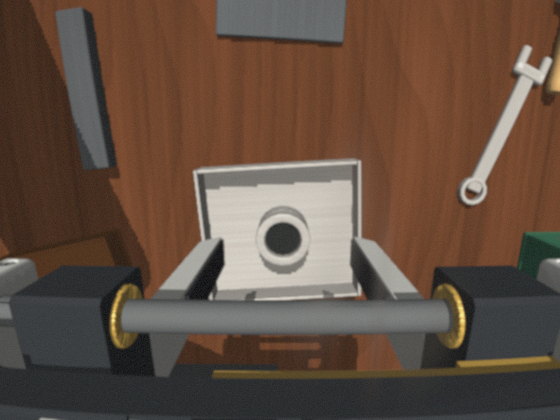

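```bash
python3 -m handwheel '[[[0,-30,0,0,0,0,0.6],[0,-60,0,0,0,0,0.6],[0,-60,0,0,0,0,0.6],[0,-60,0,0,0,0,0.6]]]'
python3 - <<'E'
from h import *
p,d=imaging.camera('side'); np.savez('pics/s17.npz',p=p)
a=cv2.resize(p[125:215,200:320],(640,480),interpolation=cv2.INTER_CUBIC)
cv2.imwrite('pics/s17.png',a[:,:,::-1])
p,o=feet('top'); p0=np.load('pics/top0.npz')['p']
for q,n in((p0,'a'),(p,'b')): cv2.imwrite(f'pics/t17{n}.png',cv2.resize(q[165:265,120:280],(640,400),interpolation=cv2.INTER_CUBIC)[:,:,::-1])
cv2.imwrite('pics/t17.png',np.vstack([cv2.resize(q[165:235,120:260],(600,300),interpolation=cv2.INTER_CUBIC) for q in (p0,p)])[:,:,::-1])
E
```

```text
clock: 24.12
eef_pos: [498.6, -318.6, 241.2]
eef_rot: [-1.581, -0.013, 0.002]
wrist_force: [-0.5, 0.2, -1.2]
finger_gap: 75.5
top [223.1 213.1] [494.5 138.3] 20.7
top [270.1 207.1] [512.7  13.6] 20.2
```

View pics/s17.png

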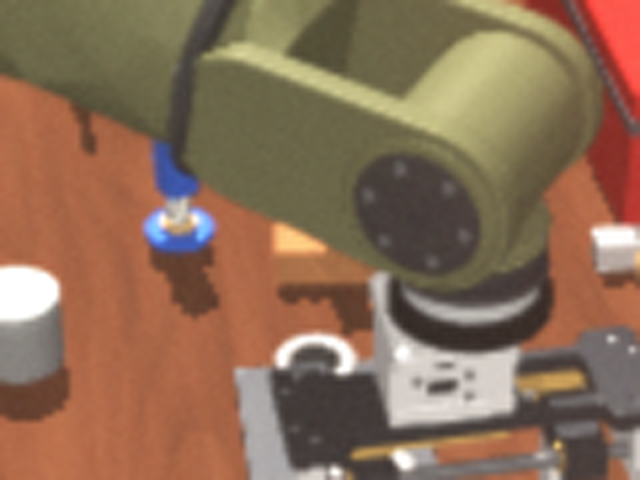

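View pics/t17.png

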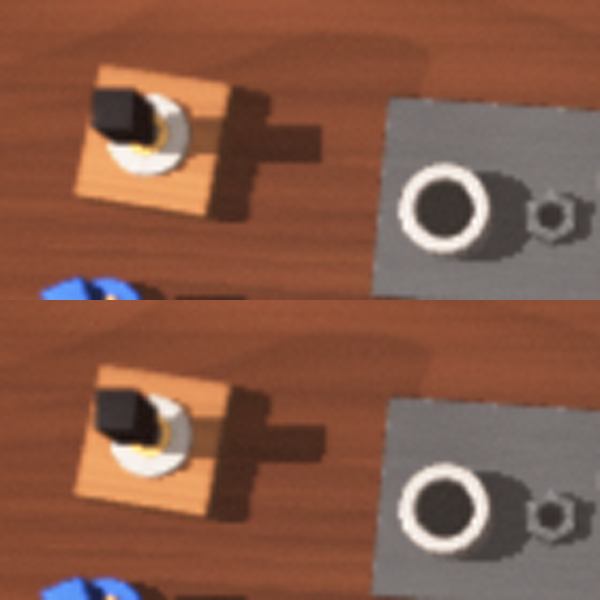

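```bash
python3 -m handwheel '[[[0,0,0,0,0,0,0.6],[0,0,0,0,0,0,0.6]]]'; python3 -c "
from cell import order; print(order.sign_off())"
```

```text
clock: 24.38
eef_pos: [497.6, -317.9, 237.4]
eef_rot: [-1.577, -0.007, 0.001]
wrist_force: [-0.5, 0.1, -0.1]
finger_gap: 75.4
the job is handed in; nothing more can be done
None
```

The right foot is the soft one. It is now in the scrap tray, the tester is back on its stand, and I handed the job in at about 24 s of the 72 s allowed.

| Foot | Press force (net) | Descent after first contact | Result |
|---|---|---|---|
| Left | about 7 N | about 3.7 mm | sound |
| Middle | about 7.5 N | about 3.9 mm | sound |
| Right | about 7 N | about 8 mm, yielding at roughly 4–5 N | soft |

**Last checks that agreed:**
- **Scrapped foot:** the wrist camera shows it upright within about 3 mm of the tray's middle.
- **Sound feet:** the two left on the plate are at the same places in the top camera as at the start.
- **Tester:** it stands on its stand, flange down, within about 1–2 mm of where it stood before.
- **Other things:** the nut next to the left foot looks unmoved in the final picture. I did not re-measure the collar or the things lying on the bench, but saw nothing out of place in the views along the way.

**What was less certain:**
- **Force:** all forces come from the wrist sensor, less the tester's weight; its readings scatter by about 0.5 N. No reading came near 12 N.
- **Dent:** I inferred the dent from the right foot's extra descent; I did not see or measure it directly.
- **Cameras:** the top camera placed things 1–5 mm differently from the wrist camera, so I used the wrist camera for the grasps.
- **Side view:** in the final side picture the arm hid the tester, so its last check rests on the top camera and an earlier side view.

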